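# Open the skiving machine's top cover for service

### The job

Get the skiving machine ready for oiling: clear the aluminium edge guides off the rubber mat and nest each one into the long steel angle rest, foot flat on its floor and back flush against its upright. Raise the lift lever and give the three slotted cams a quarter-turn anticlockwise, with the screwdriver and not the fingers, all while the cover is still in its seat; then lift the cover off and lay it flat, handle up, in the middle of the cleared mat. Finish with the screwdriver standing in its hole in the wooden block, and leave the brass template, jar and mallet where they are.

Things in the scene. Friction and masses are not known exactly. Their poses are not given: they have to be found in the camera images.
- mat: Black rubber mat, 250 x 250 x 3 mm, fixed on the bench to the robot's right. Origin: centre of its underside; x and y along its edges, z up.
- rest_corner (a point): Long angle rest fixed on the bench at the robot's left: dark steel angle, 260 mm long; floor 5 mm thick and 55 mm wide inside, upright rising 20 mm above it. Point: mid-length of the inner corner (floor's upper face, upright's inner face). y along the length, z up, x from the floor into the upright (floor at negative x). Room for three guides side by side along y.
- guide0_leg (a point): Edge guide (1 to 3 are present): aluminium angle 60 mm long, legs 50 x 8 mm, 120 g, one leg (the foot) flat, one upright. Point: middle of the upright leg, 25 mm below its top and above the underside. y along the length, z up, x towards the upright's outer face (back); the foot runs to -x, ending 46 mm from here. Pinch the upright's top 22 mm, so the fingers pass over the rest's upright.
- guide1_leg (a point): Edge guide (1 to 3 are present): aluminium angle 60 mm long, legs 50 x 8 mm, 120 g, one leg (the foot) flat, one upright. Point: middle of the upright leg, 25 mm below its top and above the underside. y along the length, z up, x towards the upright's outer face (back); the foot runs to -x, ending 46 mm from here. Pinch the upright's top 22 mm, so the fingers pass over the rest's upright.
- guide2_leg (a point): Edge guide (1 to 3 are present): aluminium angle 60 mm long, legs 50 x 8 mm, 120 g, one leg (the foot) flat, one upright. Point: middle of the upright leg, 25 mm below its top and above the underside. y along the length, z up, x towards the upright's outer face (back); the foot runs to -x, ending 46 mm from here. Pinch the upright's top 22 mm, so the fingers pass over the rest's upright.
- lever_pivot (a point): Lift lever's pivot, on the right side of the presser head (top 227 mm above the bench) at the left end of the skiving machine: fixed grey cast box, 230 x 340 mm, deck 100 mm above the bench, handwheel on its right end. Machine axes: x away from the operator (robot), y to the left, z up.
- lift_lever (a joint): Lift lever's angle, rad: about 0 lowered (level, pointing right, crossing 45 mm above the cover's left edge, so the cover cannot come up); grows as the tip rises, about the machine's x axis through the pivot; stop at 1.25, fully raised. Stiff (1.5 N at the tip), stays where left. Raises the presser foot with it.
- lever_knob (a point): Centre of the black barrel knob at the lever's tip, 78 mm from the pivot: 17 mm diameter, 16 mm long along the machine's x. Can be pinched from above along the machine's x and swung up in an arc.
- cam0 (a joint): Turn of the slotted cam at the front right (front: nearer the robot), rad: about 0 its lobe lies over the cover's edge and holds it; grows anticlockwise seen from above; clear of the cover beyond 1.2; stop at 1.60. Friction 0.05 N m; stays where left.
- cam1 (a joint): Turn of the slotted cam at the front left, rad: about 0 its lobe lies over the cover's edge and holds it; grows anticlockwise seen from above; clear of the cover beyond 1.2; stop at 1.60. Friction 0.05 N m; stays where left.
- cam2 (a joint): Turn of the slotted cam at the middle of the rear edge, rad: about 0 its lobe lies over the cover's edge and holds it; grows anticlockwise seen from above; clear of the cover beyond 1.2; stop at 1.60. Friction 0.05 N m; stays where left.
- cam0_slot (a point): Slot of cam0: point on the slot's floor, on the turning axis. Steel head 26 mm across; slot 6.5 mm wide, 6.5 mm deep, open at both ends, flared lips. x along the slot and the lobe (towards the cover's middle when locked), turning with the cam; z up.
- cam1_slot (a point): Slot of cam1: point on the slot's floor, on the turning axis. Steel head 26 mm across; slot 6.5 mm wide, 6.5 mm deep, open at both ends, flared lips. x along the slot and the lobe (towards the cover's middle when locked), turning with the cam; z up.
- cam2_slot (a point): Slot of cam2: point on the slot's floor, on the turning axis. Steel head 26 mm across; slot 6.5 mm wide, 6.5 mm deep, open at both ends, flared lips. x along the slot and the lobe (towards the cover's middle when locked), turning with the cam; z up.
- cover_grip (a point): Loose aluminium cover on the machine's deck, 130 (x) x 180 (y) x 4 mm, 350 g, with a black bow handle. Point: centre of the handle's bar, over the cover's centre, 38 mm above its underside. Bar 12 x 12 mm, 80 mm long along y, 28 mm free below it. z up. It sits between lips 2.5 mm high, 2 mm clear.
- cover_seat (a point): Centre of the cover's seat on the machine's deck, at deck height: where the centre of the cover's underside is when in place. Machine axes.
- block_hole (a point): Centre of the mouth of the screwdriver's hole in the wooden tool block's top, 64 mm above the bench: square, 22 mm wide, 60 mm deep. Block fixed, 60 (x) x 180 (y) mm; two other tool handles, fixed, stand 66 mm either side of the hole along y, up to 45 mm above the top.
- driver_handle (a point): Stubby screwdriver, 128 mm long, 120 g, standing blade down in the block, its 32 mm round collar (58 to 64 mm above the tip) on the block's top. Point: centre of the wooden handle, 26 x 26 mm square, 64 mm long, 96 mm above the tip. z from tip to handle; x along the blade's width and square to two handle flats.
- driver_tip (a point): Centre of the screwdriver blade's end: blade 16 mm wide along x, 2.5 mm thick along y, 12 mm high; above it an 8 mm round shank. Same axes as the handle.
- template: Bystander: round brass pattern disc lying flat, 70 mm across, 5 mm thick. Origin: centre of underside.
- dressing: Bystander: amber glass jar, 60 mm across, 85 mm high. Origin: centre of underside.
- mallet: Bystander: wooden mallet lying down, head 55 x 85 x 55 mm, handle 24 mm thick, 160 mm long along its -x. Origin: under the head's centre.

How it is judged:
On the way, in this order (a step that is already met when the one before it is completed fails the run):
1. The lift lever is raised and all three cams are turned clear, with the cover still in its seat (value of joint each of cam0, cam1, cam2 above 1.2 rad and value of joint lift_lever above 1 rad and distance between cover_grip and cover_seat below 0.055 m), for 0.2 s.
2. The cover lies flat, handle up, in the middle of the mat (horizontal distance between cover_grip and mat below 0.05 m and z of cover_grip in the frame of mat below 0.047 m and angle between cover_grip's own z axis and vertical below 0.06 rad), for 0.2 s.
At the end, for the whole second after the job is handed in: Lever over 1.0 rad, cams over 1.2 rad; cover flat, handle up, within 50 mm of the mat's centre; each guide present in the rest: foot down within 3.5 mm, back within 4.5 mm of the upright, aligned within 0.08 rad, at most 15 mm over the end; driver upright in its hole; all at rest (all of step 2 and value of joint each of cam0, cam1, cam2 above 1.2 rad and value of joint lift_lever above 1 rad and x of guide0_leg in the frame of rest_corner between -0.0085 and -0.002 m and y of guide0_leg in the frame of rest_corner between -0.115 and 0.115 m and z of guide0_leg in the frame of rest_corner between 0.0215 and 0.0285 m and angle between the x axis of each of guide0_leg, guide1_leg, guide2_leg and the x axis of rest_corner, either way round below 0.08 rad and angle between each of guide0_leg, guide1_leg, guide2_leg's own z axis and vertical below 0.06 rad and x of guide1_leg in the frame of rest_corner between -0.0085 and -0.002 m and y of guide1_leg in the frame of rest_corner between -0.115 and 0.115 m and z of guide1_leg in the frame of rest_corner between 0.0215 and 0.0285 m and x of guide2_leg in the frame of rest_corner between -0.0085 and -0.002 m and y of guide2_leg in the frame of rest_corner between -0.115 and 0.115 m and z of guide2_leg in the frame of rest_corner between 0.0215 and 0.0285 m and horizontal distance between driver_tip and block_hole below 0.01 m and z of driver_tip in the frame of block_hole below -0.05 m and angle between driver_handle's own z axis and vertical below 0.1 rad and linear speed of each of guide0, guide1, guide2, cover, driver below 0.02 m/s); the robot touches nothing.
It fails at once if The template is disturbed (moved more than 30 mm) (distance of template from where it was at the start of the episode above 0.03 m).
It fails at once if The dressing is disturbed (moved more than 30 mm) (distance of dressing from where it was at the start of the episode above 0.03 m).
It fails at once if The mallet is disturbed (moved more than 30 mm) (distance of mallet from where it was at the start of the episode above 0.03 m).
It fails at once if A cam is pushed with the fingers or arm instead of the screwdriver (contact force between any of the fingers, the arm and cam0 above 3 N or contact force between any of the fingers, the arm and cam1 above 3 N or contact force between any of the fingers, the arm and cam2 above 3 N).
Of guide0, guide1, guide2 only 1 to 3 are there at a start; the rules pass over those that are not, and their reading is None.
At some moment in a run one of guide0, guide1, guide2 may be knocked a few centimetres aside while the robot is not near it.
It also fails if it takes over 210 s, if anything falls off the work surface, if the arm or the gripper's body presses on something with over 40 N, if the wrist force passes 120 N, or if a joint passes its speed limit or range.

### The arm

A 6-joint arm with a two-finger parallel gripper is mounted at the origin on the work surface. World frame = base frame: x ahead of the robot, y to its left, z up, the work surface at z = 0. Lengths are in m, angles in rad, forces in N, time in s.
With the tool pointing down it reaches from about 0.225 to 0.875 m from the base axis. Payload 3.4 kg.
Tool frame: the origin (TCP) lies midway between the tips of the shut fingers; the grasp point (between the pads) lies 19 mm behind it (manip.grasp_offset is the distance from the TCP to the grasp point, in m); x points along the fingers, y is the direction in which the jaws open and shut, and the axes are right-handed (so a half turn about x gives the same grasp; the last joint's range is limited). The gripper opens to 85 mm and grips with 20 to 120 N. Pads are 22 mm wide; open, the fingers measure 114 mm over their backs; the gripper's body (76 mm by 85 mm) begins 54 mm behind the grasp point. The pads swing forward as they close: fully open they stand 13 mm farther back than shut.
Start: joints at [1.199, 0.276, 1.505, -0, 1.361, -0.121], TCP at [0.143, 0.557, 0.231] pointing down, gripper open.
Joint ranges: [-2.89, 2.89], [-0.75, 2.08], [0.22, 2.7], [-1.18, 4.32], [0.11, 2.71], [-2.7, 2.7]. Speed limits (rad/s): [2.57, 2.57, 3.14, 3.14, 3.14, 3.14].

### API

Orientations are given as a unit quaternion [w, x, y, z].
In Python, from rig import manip gives the robot as it stands.
- The arm moves only by the shell command python3 -m creep 'ROWS' [OPENING] [FORCE]. ROWS is a JSON object of lists of equal length, an entry for each row: "delta_pos": the shift along the tool's x, y, z in cm, a list of three; "dr": the turn, a rotation vector about the tool's x, y, z in rad, a list of three. In form: {"delta_pos": [[dx, dy, dz], ...], "dr": [[rx, ry, rz], ...]}. A call has 1 to 10 rows; each row is the pose to reach, as a shift and turn from the pose commanded when the call began, along the tool's axes at that moment; what a row does not reach only later rows make up. A row lasts 1/10 s, in which the tool goes at most 50 mm and 8.59 degrees, less where a joint would pass 70% of its speed; a pose out of reach is approached as far as the arm can. A call with a gripper value outside its range is refused whole. OPENING is the opening, from -1 (shut) to 1 (fully open), set as the call begins (- or left out, the last holds). The fingers move at their own pace and stop on an object; FORCE is the grip in N (left out, the last holds). Time passes only in rows, so rows that repeat a pose let the fingers close. It gives the time, the measured TCP pose, the force and the opening at its end, in the units of the state.
- manip.get_state(): the state, without advancing time (a new reading comes with each control period).
- manip.get_image(name): name is "scene" or "top" or "wrist"; returns a dict with "pixels" (480x640x3 uint8, blue, green, red), "depth" (480x640 float32, m along the optical axis (not along the pixel's ray), 0 where there is no reading), "intrinsics" (3x3 intrinsics, pixels), "rvec" (rotation vector, rad) and "tvec" (3), from world to camera coordinates, as OpenCV has them. Camera axes: x right, y down, z forward; pixel columns grow to the right and rows downward; lengths in m; the calibration is good to about 2 mm. A picture is of the moment at which its call begins.
- manip.sign_off(): hands the job in, once; it reports no verdict.
The state is a dict: "clock": time; "qpos": joint angles; "qd": joint speeds; "effort": joint torques, N m; "position": TCP position; "ee_rot": TCP orientation; "contact_force": force on the tool from outside, world axes, zero at the start; "moment": the same for the moment, N m; "width": finger opening in m.
Only numpy, scipy, OpenCV 4.12 (cv2) and the standard library are available. Lean on these libraries where they do the work, as an engineer would, in place of code of your own. Each camera call takes 0.05 s, during which the arm holds its last target. There are 200 camera calls.

## Working session

There is one attempt and no reset: what is moved stays moved. The work goes in short steps, Python scripts to look and compute and a shell command to move; the robot and the scene stay as the last step left them, time stands still between calls to the robot, and variables do not carry over. Pictures are saved under pics/ and viewed, about 12 in all and at most 16, crops included, and the job is handed in when it is done.

```bash
ls; mkdir -p pics; cat > h.py <<'E'
import numpy as np, cv2
from rig import manip
from scipy.spatial.transform import Rotation as R
def snap(n, save=None):
    im=manip.get_image(n)
    if save: cv2.imwrite('pics/'+save+'.png',im['pixels']); np.savez('pics/'+save+'.npz',**{k:np.array(v) for k,v in im.items()})
    return im
def load(s): return dict(np.load('pics/'+s+'.npz'))
def pts(im):
    K=im['intrinsics'];Rm=cv2.Rodrigues(np.array(im['rvec'],float))[0];t=np.array(im['tvec'],float).ravel()
    v,u=np.mgrid[0:480,0:640];d=im['depth']
    c=np.stack([(u-K[0,2])/K[0,0]*d,(v-K[1,2])/K[1,1]*d,d],-1)
    P=(c-t)@Rm; P[d==0]=np.nan
    return P
def ray(im,u,v,z):
    K=im['intrinsics'];Rm=cv2.Rodrigues(np.array(im['rvec'],float))[0];t=np.array(im['tvec'],float).ravel()
    o=-Rm.T@t; d=Rm.T@np.array([(u-K[0,2])/K[0,0],(v-K[1,2])/K[1,1],1])
    return o+d*(z-o[2])/d[2]
def state():
    s=manip.get_state(); q=s['ee_rot']; r=R.from_quat([q[1],q[2],q[3],q[0]])
    return s,np.array(s['position']),r
E
python3 - <<'E'
from h import *
s,p,r=state(); print(s); print(r.as_matrix().round(3)); print(manip.grasp_offset)
for n in ['top','scene']:
    im=snap(n,n+'0'); print(n,im['intrinsics'],im['rvec'],im['tvec'])
E
```

```text
pics
{'clock': 0.0, 'qpos': array([ 1.19901672e+00,  2.76591412e-01,  1.50616472e+00,  3.37459929e-07,
        1.36071104e+00, -1.21011801e-01]), 'qd': array([ 0.00162626, -0.00019744, -0.00034858, -0.00067389, -0.00026833,
        0.00033606]), 'effort': array([-7.79829297e-04, -4.16775835e+01, -2.45807970e+01, -2.66126654e-04,
        1.07564570e-02, -1.14701773e-06]), 'position': array([0.14249574, 0.55649692, 0.23042918]), 'ee_rot': array([ 0.70139373,  0.08778497,  0.70171725, -0.08907037]), 'contact_force': array([-0.38475176,  0.08920974, -0.32754256]), 'moment': array([ 0.05391403,  0.0332817 , -0.01034226]), 'width': 0.08567648011026054}
[[-0.001  0.248  0.969]
 [-0.002  0.969 -0.248]
 [-1.    -0.002 -0.   ]]
0.0187
top [[467.670338     0.         320.11479095]
 [  0.         467.670338   241.01670904]
 [  0.           0.           1.        ]] [ 2.13967621 -2.19906645  0.06476769] [0.01145941 0.4898264  1.21974965]
scene [[613.04990091   0.         315.13319568]
 [  0.         613.04990091 234.0855686 ]
 [  0.           0.           1.        ]] [ 2.26204519  1.39429526 -0.40122751] [-0.18076678 -0.33190594  1.56895104]
```

View pics/top0.png

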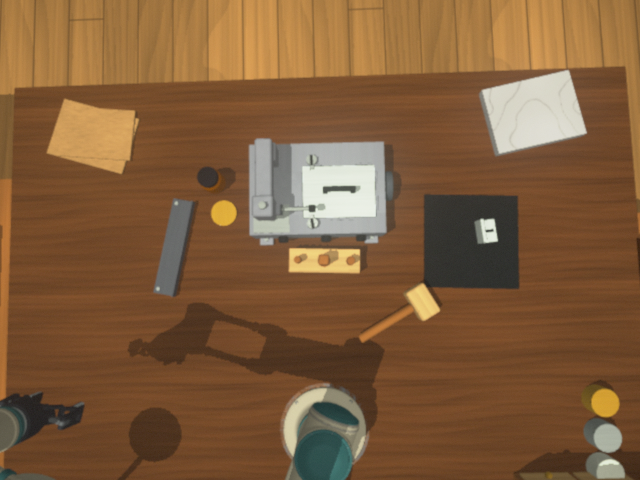

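View pics/scene0.png

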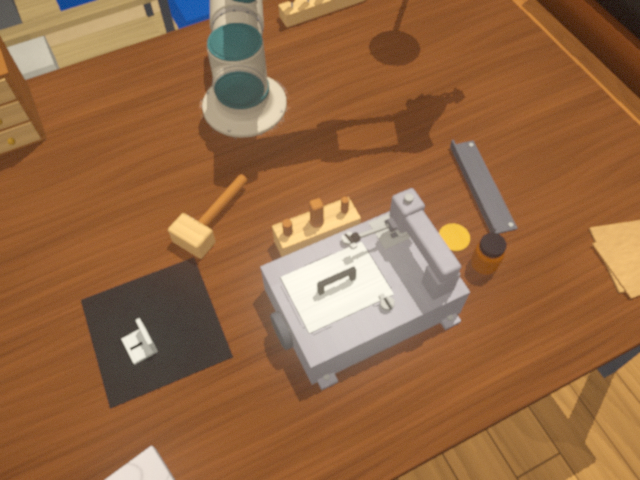

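The top view shows one guide on the mat at (487,231), the rest at (175,248), the machine at about (318,190) and the block at (325,260). The driver is the middle handle. The mallet is at (400,310), the template at (224,213) and the jar at (208,177).

```bash
python3 - <<'E'
from h import *
im=load('top0'); P=pts(im); g=im['pixels'].astype(int)
z=P[...,2]
def rect(m,name):
    m=m.astype(np.uint8); n,l,st,c=cv2.connectedComponentsWithStats(m)
    if n<2: print(name,'none'); return
    k=1+np.argmax(st[1:,4]); q=P[l==k]; q=q[~np.isnan(q[:,0])]
    (c,s,a)=cv2.minAreaRect(q[:,:2].astype(np.float32)); print(name,st[k,4],'c',np.round(c,4),'s',np.round(s,4),'a',round(a,2),'zmed',np.median(q[:,2]).round(4), 'z95',np.percentile(q[:,2],95).round(4))
    return l==k
v,u=np.mgrid[0:480,0:640]
box=lambda a,b,c,d:(u>=a)&(u<=c)&(v>=b)&(v<=d)
br=g.max(-1)
print('bench',np.nanmedian(z[box(120,310,140,330)]))
rect(box(415,185,530,300)&(br<60),'mat')
rect(box(150,190,200,305)&(z>0.003),'rest')
rect(box(150,190,200,305)&(z>0.015),'rest upright')
rect(box(465,205,510,255)&(br>150),'guide')
rect(box(465,205,510,255)&(z>0.03),'guide up')
rect(box(465,205,510,255)&(z>0.006)&(z<.02),'guide foot')
rect(box(240,135,390,240)&(z>.09),'machine')
rect(box(295,155,380,225)&(br>200)&(z<.115)&(z>.09),'cover')
rect(box(315,180,362,198)&(br<90)&(z>.12),'handle')
rect(box(240,130,290,225)&(z>.2),'head')
rect(box(280,240,370,280)&(z>.05)&(z<.075),'block')
for a,n in [((310,245,340,275),'driver'),((290,245,310,270),'t1'),((342,245,362,270),'t2')]:
    rect(box(*a)&(z>.085),n)
rect(box(304,150,322,166)&(z>.106),'cam2'); rect(box(304,216,322,230)&(z>.106),'cam1')
rect(box(300,200,322,216)&(br<60)&(z>.11),'knob')
print((z[228:236:1,155:200:3]*1000).round())
print((z[214:246:2,472:502:2]*1000).round())
c=g[130:285,235:395].astype(np.uint8); cv2.imwrite('pics/crop1.png',cv2.resize(c,None,fx=5,fy=5,interpolation=cv2.INTER_CUBIC)[:600+175,:800][:600])
E
```

```text
bench -0.0007969365024273116
mat 7823 c [ 0.4805 -0.404 ] s [0.2482 0.2455] a 87.21 zmed 0.0029 z95 0.007
rest 1563 c [0.4843 0.3924] s [0.0662 0.2626] a 78.26 zmed 0.0059 z95 0.0247
rest upright 287 c [0.4808 0.3654] s [0.0082 0.2579] a 77.77 zmed 0.023 z95 0.0277
guide 330 c [ 0.507  -0.4432] s [0.065  0.0528] a 5.55 zmed 0.012 z95 0.055
guide up 144 c [ 0.5024 -0.4219] s [0.06   0.0104] a 4.17 zmed 0.0497 z95 0.0561
guide foot 238 c [ 0.5055 -0.457 ] s [0.0612 0.0336] a 3.71 zmed 0.0107 z95 0.0146
machine 12415 c [6.163e-01 4.000e-04] s [0.3397 0.232 ] a 89.25 zmed 0.1019 z95 0.206
cover 3368 c [ 0.6082 -0.0527] s [0.1337 0.1809] a 0.01 zmed 0.1036 z95 0.1071
handle 95 c [ 0.6047 -0.0532] s [0.0722 0.0094] a 89.57 zmed 0.1434 z95 0.1471
head 1411 c [0.6238 0.1216] s [0.0489 0.1834] a 89.09 zmed 0.2054 z95 0.2171
block 1439 c [ 0.436  -0.0116] s [0.1787 0.0602] a 87.48 zmed 0.0635 z95 0.0678
driver 114 c [ 0.4349 -0.0123] s [0.0241 0.0244] a 88.46 zmed 0.1326 z95 0.1356
t1 43 c [0.4376 0.0534] s [0.0171 0.0148] a 89.65 zmed 0.1074 z95 0.1116
t2 62 c [ 0.432  -0.0784] s [0.0197 0.01
[... 1007 characters left out ...]
.  4.]
 [ 4.  2. 13. 31. 49. 51. 59. 14. 12. 13. 10. 14.  1.  2.  7.]
 [ 6. -1.  8. 26. 43. 56. 52. 11. 10. 10.  9. 11.  3.  3.  6.]
 [ 6.  4. 12. 25. 43. 51. 55. 11. 13.  8.  8. 11.  5.  6.  1.]
 [ 4.  5.  5. 20. 34. 56. 59. 13. 12. 11. 16. 15.  7.  8.  3.]
 [ 6.  1.  5. 21. 37. 47. 52. 13. 13. 13. 11. 10.  8.  2.  2.]
 [ 3.  2.  7. 19. 37. 49. 54. 15. 13.  9. 13.  8. 11.  3.  4.]
 [ 7.  3. -0. 18. 37. 46. 53. 52. 13. 12. 12. 10. 12.  4.  6.]
 [ 6.  3.  5. 13. 29. 43. 52. 55. 15. 13. 10. 10. 12. -1.  2.]
 [ 7. -1.  8.  6. 24. 43. 53. 53.  9. 10. 11.  8. 13.  7.  3.]
 [ 7.  2.  5.  7. 26. 36. 55. 53. 10. 15. -0.  8.  4.  2.  1.]
 [ 2.  6.  3.  1.  0.  1. -2.  5.  2.  1.  3.  1.  2. -0.  3.]]
```

View pics/crop1.png

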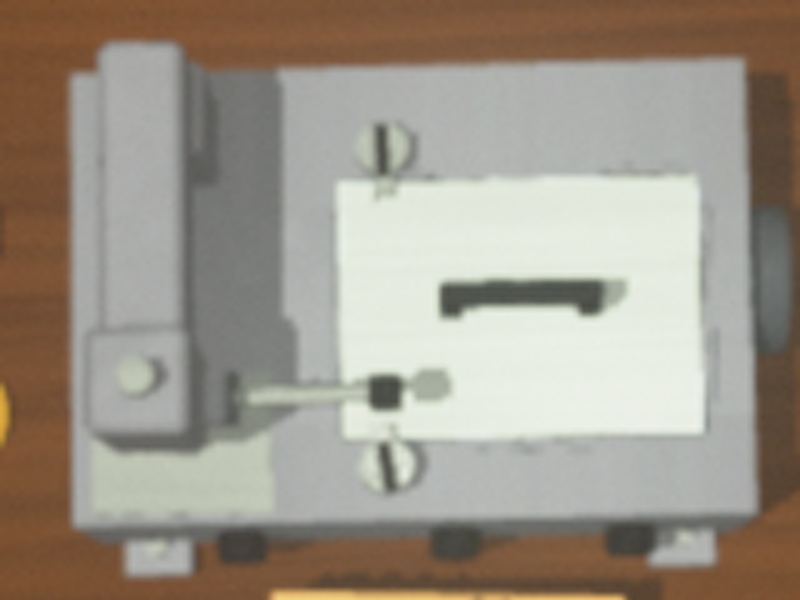

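The crop shows two cam heads: front left at crop (390,465) and rear at (385,148). Both slots run roughly along x. The lever knob is at (385,390) and the handle at (520,297). I can't see a third cam at the front right, so I'll look closer with the wrist camera.

```bash
python3 - <<'E'
from h import *
im=snap('wrist'); s,p,r=state()
Rm=cv2.Rodrigues(np.array(im['rvec'],float))[0];t=np.array(im['tvec'],float).ravel(); o=-Rm.T@t
print('K',im['intrinsics'][0,0],'cam in tool',r.inv().apply(o-p).round(4),'\n',(r.as_matrix().T@Rm.T).round(3))
for n in ['top0','scene0']:
    im=load(n); P=pts(im); g=im['pixels']
    m=(P[...,2]>.108)&(P[...,2]<.16)&(abs(P[...,0]-.6)<.13)&(P[...,1]<.06)&(P[...,1]>-.2)
    k,l,st,c=cv2.connectedComponentsWithStats(m.astype(np.uint8))
    for i in range(1,k):
        if st[i,4]>8: q=P[l==i]; print(n,st[i,:5],np.median(q,0).round(3),np.ptp(q,0).round(3),np.median(g[l==i],0))
E
```

```text
K 394.84095979025545 cam in tool [-0.1424  0.0002 -0.0675] 
 [[-0.    -0.265  0.964]
 [ 1.     0.001  0.001]
 [-0.001  0.964  0.265]]
top0 [307 155  10  15  93] [0.684 0.013 0.113] [0.036 0.023 0.01 ] [155. 168. 163.]
top0 [323 186  33   8 199] [ 0.604 -0.056  0.142] [0.013 0.079 0.042] [84. 91. 88.]
top0 [292 208   6   4  16] [0.556 0.055 0.158] [0.007 0.012 0.007] [173.5 190.5 184. ]
top0 [307 214  11  15 103] [0.528 0.015 0.113] [0.036 0.025 0.011] [179. 194. 188.]
scene0 [357 228  22  15  64] [0.561 0.046 0.158] [0.014 0.048 0.008] [169.5 180.  187.5]
scene0 [342 232  14  17 118] [0.53  0.011 0.113] [0.049 0.025 0.05 ] [178. 191. 197.]
scene0 [317 267  40  29 392] [ 0.611 -0.057  0.141] [0.031 0.08  0.04 ] [110. 123. 130.]
scene0 [379 294  16  17 165] [0.687 0.012 0.113] [0.035 0.027 0.011] [188. 201. 206.]
```

```bash
cat >> h.py <<'E'
def go(pos,psi):
    """print tool-frame delta (cm) and rotvec to reach pos with tool down, yaw psi"""
    s,p,r=state()
    T=R.from_matrix(np.array([[0,-np.sin(psi),np.cos(psi)],[0,np.cos(psi),np.sin(psi)],[-1,0,0]]))
    d=r.inv().apply(np.array(pos)-p)*100; w=(r.inv()*T).as_rotvec()
    print('dp',d.round(2).tolist(),'dr',w.round(3).tolist(),'| dist cm',np.linalg.norm(d).round(1),'rows>=',int(np.ceil(max(np.linalg.norm(d)/5,np.linalg.norm(w)/.15))),'t',round(s['clock'],2),'q',np.round(s['qpos'],2).tolist(),'p',p.round(4).tolist(),'w',round(s['width'],4),'F',np.round(s['contact_force'],1).tolist())
E
cat > g.py <<'E'
import sys; from h import *
a=[float(x) for x in sys.argv[1:5]]; go(a[:3],a[3])
E
python3 -m creep '{"delta_pos":[[-7,0,0],[-7,0,0],[-7,-48.2,56.4],[-7,-48.2,56.4],[-7,-48.2,56.4],[-7,-48.2,56.4],[-7,-48.2,56.4],[-7,-48.2,56.4],[-7,-48.2,56.4],[-7,-48.2,56.4]],"dr":[[0,0,0],[0,0,0],[-0.251,0,0],[-0.251,0,0],[-0.251,0,0],[-0.251,0,0],[-0.251,0,0],[-0.251,0,0],[-0.251,0,0],[-0.251,0,0]]}' 1; python3 g.py .57 -.05 .30 0
```

```text
clock: 1.15
position: [0.3725, 0.2293, 0.3013]
ee_rot: [0.707, -0.0, 0.707, 0.0]
contact_force: [1.3, 0.6, 0.1]
width: 0.0852
dp [0.13, -27.93, 19.74] dr [0.0, 0.0, -0.0] | dist cm 34.2 rows>= 7 t 1.15 q [0.39, 0.03, 1.64, 0.0, 1.47, -1.18] p [0.3725, 0.2293, 0.3013] w 0.0852 F [1.3, 0.6, 0.1]
```

```bash
python3 -m creep '{"delta_pos":[[0,-27.9,19.7],[0,-27.9,19.7],[0,-27.9,19.7],[0,-27.9,19.7],[0,-27.9,19.7],[0,-27.9,19.7],[0,-27.9,19.7],[0,-27.9,19.7],[0,-27.9,19.7],[0,-27.9,19.7]],"dr":[[0,0,0],[0,0,0],[0,0,0],[0,0,0],[0,0,0],[0,0,0],[0,0,0],[0,0,0],[0,0,0],[0,0,0]]}'; python3 -c "
from h import *
snap('wrist','w1')"
```

```text
clock: 2.15
position: [0.5682, -0.047, 0.3011]
ee_rot: [0.707, 0.0, 0.707, 0.001]
contact_force: [0.1, 0.3, -1.0]
width: 0.0856
```

View pics/w1.png

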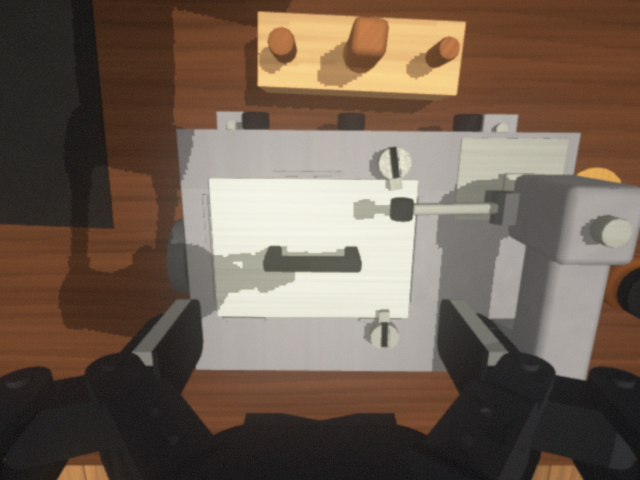

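The wrist view shows the cams at (395,163) and (384,333), the knob at (401,209) and the block's tools at (282,41), (368,37) and (447,49). There's still no third cam, so I'll enlarge the deck edges with more contrast.

```bash
python3 - <<'E'
from h import *
im=load('w1'); g=im['pixels']; c=g[120:380,170:470]
c=cv2.resize(c,(750,650),interpolation=cv2.INTER_CUBIC)[:600]
c=np.clip((c.astype(float)-40)*1.5,0,255).astype(np.uint8)
cv2.imwrite('pics/w1c.png',c)
P=pts(im); z=P[...,2]
for m,n in [((z>.106)&(z<.125),'cams')]:
    k,l,st,cc=cv2.connectedComponentsWithStats(m.astype(np.uint8))
    for i in range(1,k):
        if st[i,4]>40: q=P[l==i]; print(n,st[i],np.nanmedian(q,0).round(3))
E
```

```text
cams [348  28  34  35 179] [ 0.448 -0.017  0.116]
cams [437  37  23  24 405] [0.439 0.054 0.108]
cams [ 377  147   34   44 1023] [0.528 0.016 0.114]
cams [502 173  34  18 254] [0.541 0.114 0.111]
cams [266 246  16  10  94] [ 0.6   -0.085  0.115]
cams [344 246  15  10  94] [ 0.601 -0.02   0.115]
cams [369 310  30  40 793] [0.682 0.014 0.114]
cams [492 319  22  11 178] [0.672 0.123 0.115]
```

View pics/w1c.png

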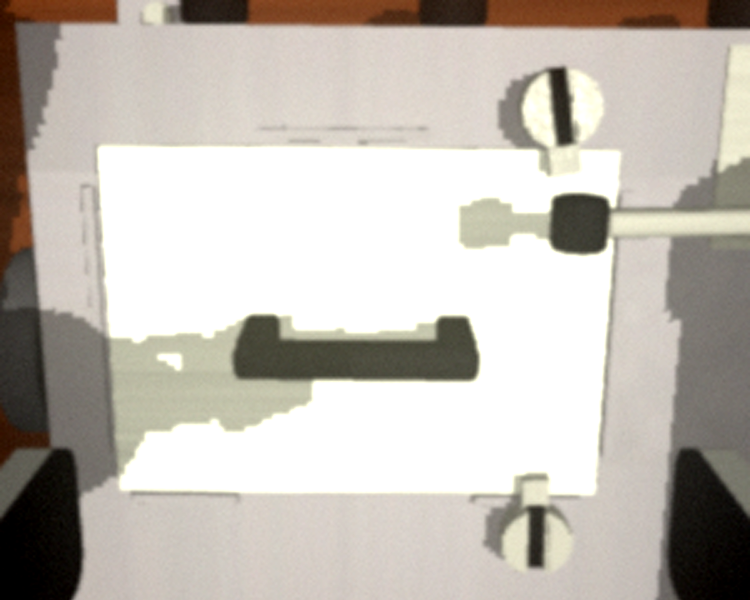

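Two views and the depth data agree that only two cams exist, at about (0.529, 0.015) and (0.683, 0.013). I'll go on and deal with the guide first.

```bash
python3 -m creep '{"delta_pos":[[0,-37.3,-6.8],[0,-37.3,-6.8],[0,-37.3,-6.8],[0,-37.3,-6.8],[0,-37.3,-6.8],[0,-37.3,-6.8],[5,-37.3,-6.8],[5,-37.3,-6.8],[5,-37.3,-6.8],[5,-37.3,-6.8]],"dr":[[1.5,0,0],[1.5,0,0],[1.5,0,0],[1.5,0,0],[1.5,0,0],[1.5,0,0],[1.5,0,0],[1.5,0,0],[1.5,0,0],[1.5,0,0]]}' 0.3; python3 g.py .5 -.42 .22 -3.068
```

```text
clock: 3.2
position: [0.5005, -0.4203, 0.2501]
ee_rot: [0.515, 0.484, 0.517, -0.483]
contact_force: [-0.6, 0.5, 0.3]
width: 0.0553
dp [3.01, -0.04, -0.02] dr [1.562, -0.001, 0.003] | dist cm 3.0 rows>= 11 t 3.2 q [-0.81, 0.39, 1.29, 0.0, 1.47, -0.87] p [0.5005, -0.4203, 0.2501] w 0.0553 F [-0.6, 0.5, 0.3]
```

```bash
python3 -m creep '{"delta_pos":[[0,0,0],[0,0,0],[0,0,0],[0,0,0],[0,0,0],[3,0,0],[3,0,0],[3,0,0],[3,0,0],[3,0,0]],"dr":[[1.4,0,0],[1.4,0,0],[1.4,0,0],[1.4,0,0],[1.4,0,0],[1.4,0,0],[1.4,0,0],[1.4,0,0],[1.4,0,0],[1.4,0,0]]}';python3 -m creep '{"delta_pos":[[0,0,0],[0,0,0],[0,0,0]],"dr":[[0.14,0,0],[0.16,0,0],[0.16,0,0]]}'; cat > guide.py <<'E'
from h import *
import sys
im=snap('wrist',sys.argv[1]); P=pts(im); z=P[...,2]
m=(z>.04)&(z<.07)&(abs(P[...,0]-.5)<.13)&(abs(P[...,1]+.42)<.12)
k,l,st,c=cv2.connectedComponentsWithStats(m.astype(np.uint8))
for i in range(1,k):
    if st[i,4]>60:
        q=P[l==i]; top=q[q[:,2]>np.percentile(q[:,2],95)-.006]
        c,s,a=cv2.minAreaRect(top[:,:2].astype(np.float32)); print(st[i],'c',np.round(c,4),'s',np.round(s,4),'a',round(a,2),'ztop',np.median(top[:,2]).round(4))
E
python3 guide.py w2; python3 g.py .5 -.42 .22 -3.068
```

```text
clock: 4.2
position: [0.5016, -0.419, 0.2219]
ee_rot: [0.085, 0.702, 0.085, -0.702]
contact_force: [0.5, -0.1, -0.2]
width: 0.0551
clock: 4.5
position: [0.5014, -0.4197, 0.2218]
ee_rot: [0.03, 0.707, 0.03, -0.706]
contact_force: [-1.0, -0.6, -0.4]
width: 0.0556
[317 176  11  75 732] c [ 0.5026 -0.4214] s [0.0602 0.0079] a 5.79 ztop 0.053
dp [0.17, -0.01, 0.14] dr [0.012, -0.0, -0.0] | dist cm 0.2 rows>= 1 t 4.55 q [-0.8, 0.4, 1.34, 0.0, 1.4, 0.68] p [0.5014, -0.42, 0.2217] w 0.0554 F [0.9, 0.0, -0.7]
```

View pics/w2.png

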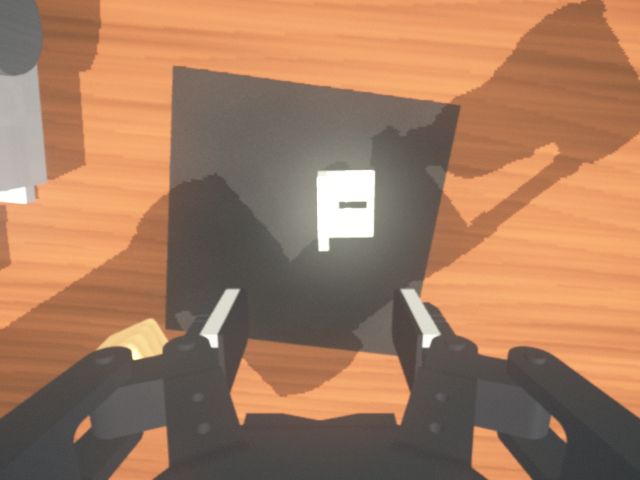

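The guide is at (345,205), with its upright's top on the left, and the mat around it is otherwise clear.

```bash
python3 g.py .5026 -.4214 .032 -3.041
```

```text
dp [18.97, 0.15, -0.1] dr [-0.015, -0.0, -0.0] | dist cm 19.0 rows>= 4 t 4.55 q [-0.8, 0.4, 1.34, 0.0, 1.4, 0.68] p [0.5014, -0.42, 0.2217] w 0.0554 F [0.9, 0.0, -0.7]
```

```bash
python3 -m creep '{"delta_pos":[[4,0.15,-0.1],[8,0.15,-0.1],[12,0.15,-0.1],[15,0.15,-0.1],[17,0.15,-0.1],[18,0.15,-0.1],[18.9,0.15,-0.1],[18.9,0.15,-0.1],[18.9,0.15,-0.1]],"dr":[[-0.015,0,0],[-0.015,0,0],[-0.015,0,0],[-0.015,0,0],[-0.015,0,0],[-0.015,0,0],[-0.015,0,0],[-0.015,0,0],[-0.015,0,0]]}'; python3 -m creep '{"delta_pos":[[0,0,0],[0,0,0],[0,0,0],[0,0,0],[0,0,0],[0,0,0],[0,0,0],[0,0,0]],"dr":[[0,0,0],[0,0,0],[0,0,0],[0,0,0],[0,0,0],[0,0,0],[0,0,0],[0,0,0]]}' -1 50;  python3 g.py .5026 -.4214 .032 -3.041
```

```text
clock: 5.45
position: [0.5028, -0.4228, 0.0333]
ee_rot: [0.035, 0.707, 0.034, -0.706]
contact_force: [1.3, 0.1, 1.4]
width: 0.0553
clock: 6.25
position: [0.5026, -0.4226, 0.033]
ee_rot: [0.035, 0.707, 0.034, -0.706]
contact_force: [-0.8, 1.1, 5.9]
width: 0.0069
dp [0.1, -0.12, -0.01] dr [-0.004, -0.001, -0.001] | dist cm 0.2 rows>= 1 t 6.25 q [-0.81, 0.55, 1.59, 0.0, 1.01, 0.67] p [0.5026, -0.4226, 0.033] w 0.0069 F [-0.8, 1.1, 5.9]
```

```bash
python3 -m creep '{"delta_pos":[[-5,0,0],[-10,0,0],[-15,0,0],[-20,0,0],[-25,0,0],[-27,-10,0],[-27,-25,-2],[-27,-40,-4],[-27,-40,-4],[-27,-40,-4]],"dr":[[0,0,0],[0,0,0],[0,0,0],[-0.1,0,0],[-0.2,0,0],[-0.3,0,0],[-0.45,0,0],[-0.6,0,0],[-0.75,0,0],[-0.9,0,0]]}';  python3 g.py .48 .395 .30 -.21
```

```text
clock: 7.25
position: [0.4997, -0.1716, 0.2977]
ee_rot: [-0.339, -0.62, -0.34, 0.62]
contact_force: [0.7, 0.3, -1.5]
width: 0.0064
dp [-0.18, -32.16, -46.69] dr [-1.929, -0.001, 0.001] | dist cm 56.7 rows>= 13 t 7.25 q [-0.46, 0.17, 1.48, 0.0, 1.49, 0.11] p [0.4997, -0.1716, 0.2977] w 0.0064 F [0.7, 0.3, -1.5]
```

```bash
python3 -m creep '{"delta_pos":[[-0.2,-32,-46.5],[-0.2,-32,-46.5],[-0.2,-32,-46.5],[-0.2,-32,-46.5],[-0.2,-32,-46.5],[-0.2,-32,-46.5],[-0.2,-32,-46.5],[-0.2,-32,-46.5],[-0.2,-32,-46.5],[-0.2,-32,-46.5]],"dr":[[-1.9,0,0],[-1.9,0,0],[-1.9,0,0],[-1.9,0,0],[-1.9,0,0],[-1.9,0,0],[-1.9,0,0],[-1.9,0,0],[-1.9,0,0],[-1.9,0,0]]}';  python3 g.py .42 .40 .25 -.21
```

```text
clock: 8.25
position: [0.4853, 0.328, 0.2994]
ee_rot: [0.671, 0.221, 0.672, -0.222]
contact_force: [1.3, -0.2, -1.0]
width: 0.0068
dp [4.94, 1.9, -9.53] dr [-0.428, -0.001, 0.001] | dist cm 10.9 rows>= 3 t 8.25 q [0.48, 0.26, 1.36, -0.0, 1.52, -0.46] p [0.4853, 0.328, 0.2994] w 0.0068 F [1.3, -0.2, -1.0]
```

```bash
python3 -m creep '{"delta_pos":[[4.9,1.9,-9.5],[4.9,1.9,-9.5],[4.9,1.9,-9.5],[4.9,1.9,-9.5],[4.9,1.9,-9.5]],"dr":[[-0.43,0,0],[-0.43,0,0],[-0.43,0,0],[-0.43,0,0],[-0.43,0,0]]}'; python3 - <<'E'
from h import *
im=snap('wrist','w3'); P=pts(im); z=P[...,2]; g=im['pixels']
B=(abs(P[...,0]-.48)<.2)&(abs(P[...,1]-.39)<.12)
for lo,hi in [(.018,.032),(.003,.032)]:
    m=(B&(z>lo)&(z<hi)).astype(np.uint8); m=cv2.morphologyEx(m,cv2.MORPH_OPEN,np.ones((3,3)))
    k,l,st,_=cv2.connectedComponentsWithStats(m)
    for i in range(1,k):
        if st[i,4]>150: q=P[l==i]; c,s,a=cv2.minAreaRect(q[:,:2].astype(np.float32)); print(st[i],'c',np.round(c,4),'s',np.round(s,4),'a',round(a,2),'z',np.median(q[:,2]).round(4))
q=P[B&(z>.018)&(z<.032)]; vx,vy,x0,y0=cv2.fitLine(q[:,:2].astype(np.float32),cv2.DIST_HUBER,0,.01,.01).ravel(); print('upright line',vx,vy,x0,y0,np.degrees(np.arctan2(vy,vx)))
E
```

```text
clock: 8.75
position: [0.4218, 0.3982, 0.251]
ee_rot: [0.703, 0.076, 0.703, -0.077]
contact_force: [-0.2, 0.0, -1.6]
width: 0.0069
[297 132   8 151 850] c [0.4249 0.379 ] s [0.0051 0.1449] a 77.94 z 0.0249
[ 297  131   64  154 5861] c [0.4351 0.405 ] s [0.0601 0.1556] a 77.94 z 0.0052
[230 332  22  17 249] c [0.5541 0.2802] s [0.0215 0.0199] a 0.17 z 0.0048
upright line 0.9777869 -0.20960143 0.42186865 0.37983292 -12.098995
```

View pics/w3.png

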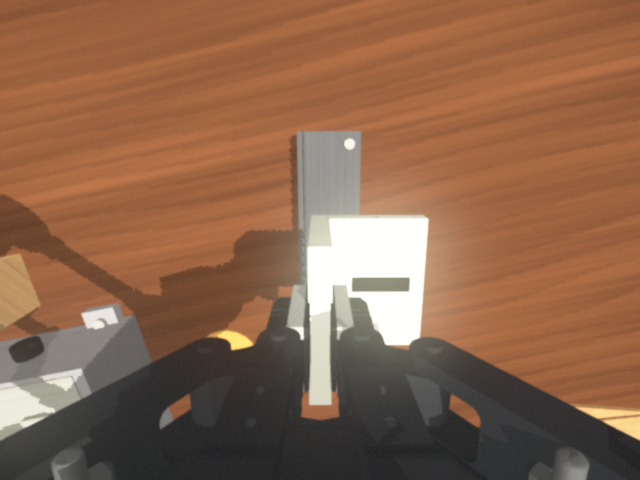

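The wrist view shows the held guide at (365,280) with its foot on the floor's side. The rest's upright runs up the left edge, from (297,132). The pose fits directly.

```bash
python3 g.py .4833 .3784 .06 -.2112
```

```text
dp [19.15, -0.6, 6.35] dr [-0.006, 0.001, -0.0] | dist cm 20.2 rows>= 5 t 8.8 q [0.64, 0.27, 1.46, -0.0, 1.41, -0.72] p [0.4224, 0.398, 0.2515] w 0.0064 F [-0.7, 0.4, -0.5]
```

```bash
python3 -m creep '{"delta_pos":[[0,-0.6,3.3],[0,-0.6,6.3],[5,-0.6,6.35],[9,-0.6,6.35],[13,-0.6,6.35],[16,-0.6,6.35],[18,-0.6,6.35],[19.1,-0.6,6.35],[19.1,-0.6,6.35]],"dr":[[-0.006,0,0],[-0.006,0,0],[-0.006,0,0],[-0.006,0,0],[-0.006,0,0],[-0.006,0,0],[-0.006,0,0],[-0.006,0,0],[-0.006,0,0]]}'; python3 g.py .4833 .3784 .038 -.2112
```

```text
clock: 9.7
position: [0.4827, 0.3778, 0.0593]
ee_rot: [0.703, 0.074, 0.704, -0.075]
contact_force: [-0.0, 0.5, -1.5]
width: 0.0072
dp [2.13, 0.07, 0.05] dr [-0.0, -0.001, 0.001] | dist cm 2.1 rows>= 1 t 9.7 q [0.55, 0.47, 1.66, -0.0, 1.01, -0.81] p [0.4827, 0.3778, 0.0593] w 0.0072 F [-0.0, 0.5, -1.5]
```

Descend, then slide toward the upright (−tool y) and watch for contact.

```bash
python3 -m creep '{"delta_pos":[[1,0.05,0],[1.6,0.05,0],[2.1,0.05,0],[2.1,0.05,0]],"dr":[[0,0,0],[0,0,0],[0,0,0],[0,0,0]]}'; python3 -m creep '{"delta_pos":[[0,-0.1,0],[0,-0.2,0],[0,-0.3,0],[0,-0.4,0],[0,-0.4,0]],"dr":[[0,0,0],[0,0,0],[0,0,0],[0,0,0],[0,0,0]]}';  python3 -m creep '{"delta_pos":[[0,-0.1,0],[0,-0.1,0]],"dr":[[0,0,0],[0,0,0]]}';python3 -m creep '{"delta_pos":[[0,-0.1,0],[0,-0.1,0]],"dr":[[0,0,0],[0,0,0]]}'
```

```text
clock: 10.1
position: [0.4821, 0.3794, 0.0389]
ee_rot: [0.703, 0.074, 0.703, -0.074]
contact_force: [0.2, -0.5, -1.1]
width: 0.0068
clock: 10.6
position: [0.4816, 0.3755, 0.0394]
ee_rot: [0.703, 0.074, 0.703, -0.074]
contact_force: [-0.7, 0.8, -0.6]
width: 0.007
clock: 10.8
position: [0.4813, 0.3745, 0.0392]
ee_rot: [0.703, 0.074, 0.703, -0.074]
contact_force: [-1.1, -0.7, -0.3]
width: 0.0073
clock: 11.0
position: [0.4811, 0.3736, 0.0392]
ee_rot: [0.703, 0.074, 0.703, -0.074]
contact_force: [-0.3, -0.8, -0.6]
width: 0.0071
```

```bash
python3 -m creep '{"delta_pos":[[0.2,-0.05,0],[0.2,-0.1,0],[0.2,-0.1,0]],"dr":[[0,0,0],[0,0,0],[0,0,0]]}'; python3 -m creep '{"delta_pos":[[0,-0.1,0],[0,-0.1,0]],"dr":[[0,0,0],[0,0,0]]}';  python3 -m creep '{"delta_pos":[[0,-0.1,0],[0,-0.1,0]],"dr":[[0,0,0],[0,0,0]]}'
```

```text
clock: 11.3
position: [0.4812, 0.3732, 0.0372]
ee_rot: [0.703, 0.074, 0.703, -0.073]
contact_force: [-0.6, 1.4, -1.2]
width: 0.0069
clock: 11.5
position: [0.4812, 0.3731, 0.0372]
ee_rot: [0.703, 0.075, 0.703, -0.073]
contact_force: [0.4, 5.0, -2.8]
width: 0.0065
clock: 11.7
position: [0.4812, 0.373, 0.0372]
ee_rot: [0.704, 0.076, 0.703, -0.072]
contact_force: [0.6, 7.0, -5.3]
width: 0.0065
```

Contact with the upright. I'll ease back, lower to the floor and release.

```bash
python3 -m creep '{"delta_pos":[[0,0.2,0],[0.1,0.2,0],[0.2,0.2,0],[0.3,0.2,0],[0.3,0.2,0]],"dr":[[0,0,0],[0,0,0],[0,0,0],[0,0,0],[0,0,0]]}'; python3 -m creep '{"delta_pos":[[0,0,0],[0,0,0],[0,0,0],[0,0,0]],"dr":[[0,0,0],[0,0,0],[0,0,0],[0,0,0]]}' -0.4
```

```text
clock: 12.2
position: [0.4815, 0.3731, 0.035]
ee_rot: [0.704, 0.074, 0.703, -0.073]
contact_force: [0.0, 3.0, 3.6]
width: 0.0069
clock: 12.6
position: [0.4806, 0.3721, 0.0338]
ee_rot: [0.703, 0.073, 0.704, -0.074]
contact_force: [0.4, 0.4, -0.3]
width: 0.026
```

```bash
python3 -m creep '{"delta_pos":[[-3,0,0],[-8,0,0],[-13,0,0],[-18,0,0],[-23,0,0],[-26.5,0,0],[-26.5,0,-5],[-26.5,0,-5]],"dr":[[0,0,0],[0,0,0],[0,0,0],[0,0,0],[0,0,0],[0,0,0],[0,0,0],[0,0,0]]}' 0.3; python3 - <<'E'
from h import *
im=snap('wrist','w4'); P=pts(im); z=P[...,2]
B=(abs(P[...,0]-.48)<.06)&(abs(P[...,1]-.39)<.08)
for lo,hi in [(.048,.062),(.008,.018),(.019,.03)]:
    q=P[B&(z>lo)&(z<hi)]; c,s,a=cv2.minAreaRect(q[:,:2].astype(np.float32)); print(len(q),'c',np.round(c,4),'s',np.round(s,4),'a',round(a,2),'z',np.median(q[:,2]).round(4))
s=snap('scene','s1')
P=pts(im); 
from h import go
go([.556,.015,.30],-1.57)
E
```

```text
clock: 13.4
position: [0.4275, 0.3835, 0.3011]
ee_rot: [0.703, 0.073, 0.704, -0.072]
contact_force: [0.2, -0.8, 0.0]
width: 0.0554
432 c [0.4803 0.3743] s [0.0073 0.0598] a 78.18 z 0.055
1883 c [0.4731 0.3978] s [0.0489 0.0865] a 81.12 z 0.013
549 c [0.4807 0.3708] s [0.0119 0.1222] a 77.96 z 0.025
dp [-0.04, -33.43, 19.8] dr [1.363, 0.001, -0.0] | dist cm 38.9 rows>= 10 t 13.5 q [0.61, 0.25, 1.38, -0.0, 1.52, -0.76] p [0.4311, 0.3829, 0.2994] w 0.0555 F [0.4, 0.5, -0.5]
```

View pics/w4.png

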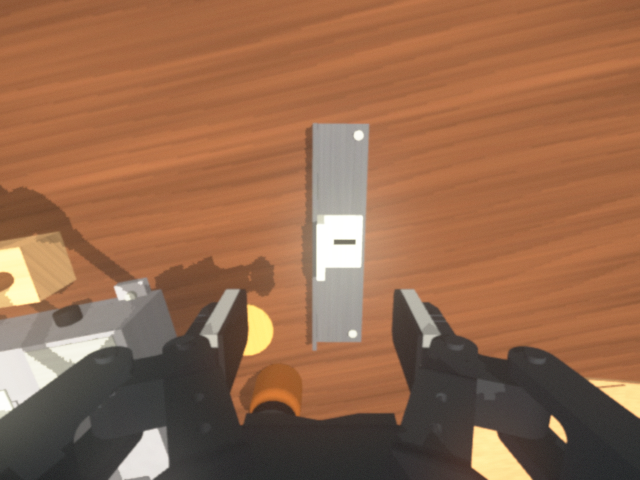

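The guide sits in the rest at (340,245), with its back along the upright; its top is at z 0.055 and it is 0.2° off parallel. The template (255,330) and jar (275,385) haven't moved. The lever is next.

```bash
python3 - <<'E'
from h import *
im=load('w1'); P=pts(im); z=P[...,2]; br=im['pixels'].max(-1)
m=(br<75)&(abs(P[...,0]-.555)<.03)&(abs(P[...,1]-.015)<.03)&(z>.13)
q=P[m]; print(len(q),np.median(q,0).round(4),q.min(0).round(4),q.max(0).round(4),np.percentile(q[:,2],[5,50,95]).round(4))
m2=(abs(P[...,0]-.555)<.03)&(P[...,1]>.03)&(P[...,1]<.085)&(z>.135)&(z<.18); q2=P[m2]; print('rod',len(q2),[(round(a,3),*np.nanmedian(q2[abs(q2[:,1]-a)<.004],0).round(4)) for a in (.04,.055,.07,.08)])
ys=P[(z>.19)&(z<.235)][:,1:]; print('head right face', np.percentile(ys[:,0],[1,5]).round(4))
for n,c in (('cam1',(.528,.016)),('cam2',(.682,.014))):
    b=(abs(P[...,0]-c[0])<.025)&(abs(P[...,1]-c[1])<.02)&(z>.1115)&(z<.125)
    k,l,st,_=cv2.connectedComponentsWithStats(b.astype(np.uint8)); i=1+np.argmax(st[1:,4]); q=P[l==i]
    v,u=np.where(l==i); dk=(br<90)&(cv2.dilate((l==i).astype(np.uint8),np.ones((5,5)))>0); 
    vs,us=np.where(dk&(abs(P[...,0]-c[0])<.014)); w=np.array([ray(im,a,b_,.1165) for a,b_ in zip(us,vs)])
    cc,s,a=cv2.minAreaRect(w[:,:2].astype(np.float32)); L=cv2.fitLine(w[:,:2].astype(np.float32),cv2.DIST_HUBER,0,.01,.01).ravel()
    print(n,'ztop',np.percentile(q[:,2],[50,90]).round(4),'mean',q.mean(0).round(4),'slot rect',np.round(cc,4),np.round(s,4),round(a,1),'dir',np.degrees(np.arctan2(L[1],L[0])).round(1),len(us))
E
```

```text
18380 [0.5607 0.0073 0.3679] [ 0.5496 -0.015   0.3143] [0.5807 0.0276 0.3903] [0.329  0.3679 0.3829]
rod 962 [(0.04, np.float64(0.5559), np.float64(0.04), np.float64(0.1609)), (0.055, np.float64(0.5558), np.float64(0.055), np.float64(0.1589)), (0.07, np.float64(0.5558), np.float64(0.0699), np.float64(0.1569)), (0.08, np.float64(0.5558), np.float64(0.0824), np.float64(0.1545))]
head right face [0.0989 0.0994]
cam1 ztop [0.1152 0.1162] mean [0.5257 0.0217 0.1151] slot rect [0.526  0.0159] [0.0228 0.0016] 9.0 dir 9.0 53
cam2 ztop [0.1153 0.1162] mean [0.685  0.0207 0.115 ] slot rect [0.6814 0.0145] [0.0214 0.0009] 2.6 dir 0.0 37
```

```bash
python3 - <<'E'
from h import *
im=load('w1'); P=pts(im); z=P[...,2]; br=im['pixels'].max(-1)
m=(br<85)&(abs(P[...,0]-.555)<.03)&(abs(P[...,1]-.015)<.03)&(z>.13)&(z<.2)
q=P[m]; print(len(q),np.median(q,0).round(4),np.percentile(q,[3,97],axis=0).round(4))
t=q[q[:,2]>np.percentile(q[:,2],60)]; print('top',np.median(t,0).round(4),np.percentile(t,[3,97],axis=0).round(4))
go([.556,.015,.30],-1.571)
E
```

```text
385 [0.5543 0.0118 0.1674] [[0.5484 0.0058 0.1638]
 [0.5615 0.0189 0.1696]]
top [0.5554 0.013  0.1686] [[0.5491 0.009  0.1679]
 [0.5619 0.0172 0.1698]]
dp [-0.04, -33.43, 19.8] dr [1.364, 0.001, -0.0] | dist cm 38.9 rows>= 10 t 13.5 q [0.61, 0.25, 1.38, -0.0, 1.52, -0.76] p [0.4311, 0.3829, 0.2994] w 0.0555 F [0.4, 0.5, -0.5]
```

```bash
python3 -m creep '{"delta_pos":[[0,-33.6,19.7],[0,-33.6,19.7],[0,-33.6,19.7],[0,-33.6,19.7],[0,-33.6,19.7],[0,-33.6,19.7],[0,-33.6,19.7],[0,-33.6,19.7],[0,-33.6,19.7],[0,-33.6,19.7]],"dr":[[1.364,0,0],[1.364,0,0],[1.364,0,0],[1.364,0,0],[1.364,0,0],[1.364,0,0],[1.364,0,0],[1.364,0,0],[1.364,0,0],[1.364,0,0]]}' -0.1; python3 g.py .5553 .0128 .145 -1.571
```

```text
clock: 14.5
position: [0.5557, 0.0113, 0.2979]
ee_rot: [-0.498, -0.501, -0.499, 0.502]
contact_force: [0.1, 0.5, 0.5]
width: 0.0389
dp [15.29, -0.0, -0.15] dr [-0.006, 0.0, 0.002] | dist cm 15.3 rows>= 4 t 14.5 q [-0.1, 0.22, 1.42, -0.0, 1.5, -0.1] p [0.5557, 0.0113, 0.2979] w 0.0389 F [0.1, 0.5, 0.5]
```

```bash
python3 -m creep '{"delta_pos":[[5,0,-0.15],[9,0,-0.15],[12,0,-0.15],[14,0,-0.15],[15.2,0,-0.15],[15.2,0,-0.15]],"dr":[[0,0,0],[0,0,0],[0,0,0],[0,0,0],[0,0,0],[0,0,0]]}'; python3 -m creep '{"delta_pos":[[0,0,0],[0,0,0],[0,0,0],[0,0,0],[0,0,0],[0,0,0]],"dr":[[0,0,0],[0,0,0],[0,0,0],[0,0,0],[0,0,0],[0,0,0]]}' -1 30; python3 - <<'E'
from h import *
s,p,r=state(); print(p.round(4))
# arc deltas: pivot y .090 z .150, th0=.135 R=.078
t0=.135
for th in np.linspace(.2,1.25,9):
    dy=-.078*(np.cos(th)-np.cos(t0)); dz=.078*(np.sin(th)-np.sin(t0)); print(round(th,2),[round(-dz*100,2),0,round(-dy*100,2)])
E
```

```text
clock: 15.1
position: [0.554, 0.0155, 0.1455]
ee_rot: [0.499, 0.499, 0.501, -0.501]
contact_force: [-0.3, -0.6, -0.0]
width: 0.0384
clock: 15.7
position: [0.5565, 0.015, 0.1481]
ee_rot: [0.5, 0.501, 0.499, -0.5]
contact_force: [3.9, 0.5, 0.8]
width: 0.0154
[0.5565 0.015  0.1481]
0.2 [np.float64(-0.5), 0, np.float64(-0.08)]
0.33 [np.float64(-1.49), 0, np.float64(-0.35)]
0.46 [np.float64(-2.43), 0, np.float64(-0.75)]
0.59 [np.float64(-3.31), 0, np.float64(-1.26)]
0.73 [np.float64(-4.12), 0, np.float64(-1.89)]
0.86 [np.float64(-4.84), 0, np.float64(-2.62)]
0.99 [np.float64(-5.46), 0, np.float64(-3.43)]
1.12 [np.float64(-5.97), 0, np.float64(-4.32)]
1.25 [np.float64(-6.35), 0, np.float64(-5.27)]
```

```bash
python3 -m creep '{"delta_pos":[[-0.5,0,-0.1],[-1,0,-0.2],[-1.5,0,-0.35],[-2,0,-0.55],[-2.45,0,-0.75],[-2.9,0,-1],[-3.3,0,-1.25],[-3.7,0,-1.55],[-4.1,0,-1.9],[-4.1,0,-1.9]],"dr":[[0,0,0],[0,0,0],[0,0,0],[0,0,0],[0,0,0],[0,0,0],[0,0,0],[0,0,0],[0,0,0],[0,0,0]]}'; python3 -m creep '{"delta_pos":[[-0.4,0,-0.35],[-0.75,0,-0.75],[-1.05,0,-1.15],[-1.35,0,-1.55],[-1.6,0,-2],[-1.85,0,-2.45],[-2.1,0,-2.95],[-2.2,0,-3.3],[-2.2,0,-3.3]],"dr":[[0,0,0],[0,0,0],[0,0,0],[0,0,0],[0,0,0],[0,0,0],[0,0,0],[0,0,0],[0,0,0]]}'
```

```text
clock: 16.7
position: [0.5566, 0.0338, 0.1881]
ee_rot: [0.5, 0.501, 0.499, -0.5]
contact_force: [5.4, 0.6, -2.7]
width: 0.0153
clock: 17.6
position: [0.5569, 0.0657, 0.2102]
ee_rot: [0.501, 0.5, 0.498, -0.5]
contact_force: [5.3, -1.4, -1.2]
width: 0.0149
```

```bash
python3 -m creep '{"delta_pos":[[0,0,0],[0,0,0],[0,0,0],[-4,0,0],[-9,0,0.5],[-9,0,0.5]],"dr":[[0,0,0],[0,0,0],[0,0,0],[0,0,0],[0,0,0],[0,0,0]]}' -0.1; python3 g.py .46 -.01 .30 -1.571
```

```text
clock: 18.2
position: [0.5581, 0.0616, 0.3071]
ee_rot: [0.503, 0.504, 0.496, -0.498]
contact_force: [-0.9, -0.3, -0.1]
width: 0.0383
dp [0.59, -9.81, 7.19] dr [-0.002, 0.0, -0.013] | dist cm 12.2 rows>= 3 t 18.2 q [-0.01, 0.22, 1.4, -0.0, 1.51, -0.01] p [0.5581, 0.0616, 0.3071] w 0.0383 F [-0.9, -0.3, -0.1]
```

```bash
python3 -m creep '{"delta_pos":[[1,-12.3,7.4],[2,-12.3,7.4],[4,-12.3,7.4],[4,-12.3,7.4],[4,-12.3,7.4]],"dr":[[0,0,-0.01],[0,0,-0.01],[0,0,-0.01],[0,0,-0.01],[0,0,-0.01]]}' 0; cat > drv.py <<'E'
from h import *
import sys
im=snap('wrist',sys.argv[1]); P=pts(im); z=P[...,2]
for n,m in [('handle',(z>.126)&(z<.145)&(abs(P[...,0]-.435)<.04)&(abs(P[...,1]+.012)<.04)),('block',(z>.058)&(z<.069)&(abs(P[...,0]-.435)<.06)),('knob',(z>.2)&(z<.245)&(abs(P[...,0]-.556)<.02)&(abs(P[...,1]-.06)<.025))]:
    k,l,st,_=cv2.connectedComponentsWithStats(m.astype(np.uint8)); i=1+np.argmax(st[1:,4]) if k>1 else 0
    if i==0: print(n,'none'); continue
    q=P[l==i]; c,s,a=cv2.minAreaRect(q[:,:2].astype(np.float32)); print(n,st[i,4],'c',np.round(c,4),'s',np.round(s,4),'a',round(a,2),'z',np.median(q[:,2]).round(4))
E
python3 drv.py w5; python3 g.py .435 -.012 .083 -1.571
```

```text
clock: 18.7
position: [0.4303, -0.0118, 0.2595]
ee_rot: [-0.496, -0.498, -0.502, 0.504]
contact_force: [0.5, -0.3, 0.8]
width: 0.0429
handle 1268 c [ 0.4356 -0.0104] s [0.026  0.0261] a 84.28 z 0.1333
block 11148 c [ 0.4359 -0.0117] s [0.1806 0.0602] a 87.56 z 0.0639
knob 2481 c [0.5559 0.0603] s [0.0171 0.0233] a 2.37 z 0.2256
dp [17.76, 0.4, 0.02] dr [-0.003, -0.0, 0.008] | dist cm 17.8 rows>= 4 t 18.75 q [-0.19, 0.05, 1.72, -0.0, 1.38, -0.18] p [0.4325, -0.0118, 0.2606] w 0.0425 F [0.5, -0.2, 1.3]
```

View pics/w5.png

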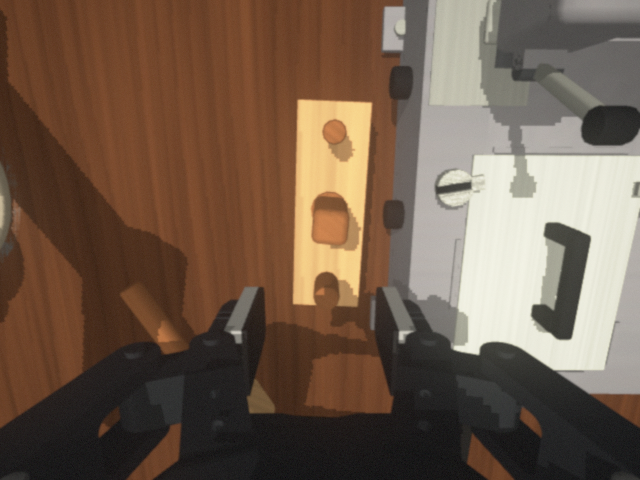

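The lever is raised, with its knob at (610,125) and z 0.226. The driver is at (330,220) between the two fixed tools, and the front right of the deck is bare from this angle too. I'll grasp the driver.

```bash
python3 g.py .4356 -.0106 .083 -1.6706; python3 -m creep '{"delta_pos":[[4,0.35,-0.1],[8,0.35,-0.1],[12,0.35,-0.1],[15,0.35,-0.1],[17,0.35,-0.1],[17.7,0.35,-0.1],[17.7,0.35,-0.1]],"dr":[[0.1,0,0.008],[0.1,0,0.008],[0.1,0,0.008],[0.1,0,0.008],[0.1,0,0.008],[0.1,0,0.008],[0.1,0,0.008]]}'; python3 g.py .4356 -.0106 .083 -1.6706
```

```text
dp [17.76, 0.46, -0.12] dr [0.097, 0.0, 0.008] | dist cm 17.8 rows>= 4 t 18.75 q [-0.19, 0.05, 1.72, -0.0, 1.38, -0.18] p [0.4325, -0.0118, 0.2606] w 0.0425 F [0.5, -0.2, 1.3]
clock: 19.45
position: [0.4353, -0.0105, 0.083]
ee_rot: [-0.474, -0.524, -0.474, 0.525]
contact_force: [0.3, 0.1, -0.3]
width: 0.0428
dp [0.0, 0.03, 0.01] dr [-0.001, 0.0, 0.002] | dist cm 0.0 rows>= 1 t 19.45 q [-0.18, 0.21, 2.01, -0.0, 0.92, -0.08] p [0.4353, -0.0105, 0.083] w 0.0428 F [0.3, 0.1, -0.3]
```

```bash
python3 -m creep '{"delta_pos":[[0,0,0],[0,0,0],[0,0,0],[0,0,0],[0,0,0],[0,0,0]],"dr":[[0,0,0],[0,0,0],[0,0,0],[0,0,0],[0,0,0],[0,0,0]]}' -1 100; python3 -m creep '{"delta_pos":[[-2,0,0],[-6,0,0],[-10,0,0],[-15,0,0],[-20,0,0],[-22,0,0],[-22,0,0]],"dr":[[0,0,0],[0,0,0],[0,0,0],[0,0,0],[0,0,0],[0,0,0],[0,0,0]]}'; python3 - <<'E'
from h import *
s,p,r=state(); print(p,s['width'],s['contact_force'],s['clock'])
tip=p+r.apply([.077,0,0])
out=[]
for n in ('scene',):
    im=snap(n,'s2'); Rm=cv2.Rodrigues(np.array(im['rvec'],float))[0]; t=np.array(im['tvec'],float).ravel(); o=-Rm.T@t; print('cam',o.round(3))
    c=Rm@tip+t; u,v=(im['intrinsics']@c/c[2])[:2]; print(u,v,c[2]); u,v=int(u),int(v)
    cr=im['pixels'][v-60:v+30,u-60:u+60]; cv2.imwrite('pics/s2c.png',cv2.resize(cr,None,fx=6,fy=6,interpolation=cv2.INTER_CUBIC))
E
```

```text
clock: 20.05
position: [0.4356, -0.0109, 0.0845]
ee_rot: [0.475, 0.525, 0.473, -0.524]
contact_force: [1.2, 0.6, 6.7]
width: 0.0247
clock: 20.75
position: [0.4356, -0.011, 0.3065]
ee_rot: [0.476, 0.526, 0.472, -0.524]
contact_force: [0.6, 0.5, -2.1]
width: 0.0251
[ 0.43564391 -0.01103128  0.30652539] 0.025109588886593797 [ 0.56066738  0.47090655 -2.13255049] 20.75
cam [ 1.066 -0.316  1.17 ]
315.9009711316239 174.6423008090526 1.166622301329376
```

View pics/s2c.png

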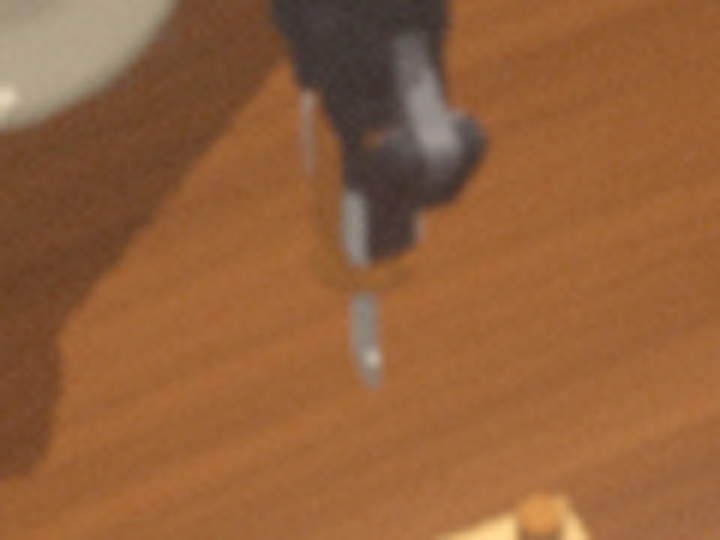

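The blade looks narrow from the scene camera at (365,370). That means its width lies along the jaw axis (tool y). Next I'll take a near-vertical picture of both cams.

```bash
python3 g.py .605 -.052 .262 -1.571; python3 -m creep '{"delta_pos":[[0,5,0],[0,10,0],[0,14,1.5],[4.4,17.2,2.4],[4.4,17.2,2.4],[4.4,17.2,2.4]],"dr":[[0,0,0],[-0.1,0,0],[-0.1,0,0],[-0.1,0,0],[-0.1,0,0],[-0.1,0,0]]}'; cat > cams.py <<'E'
from h import *
import sys
im=snap('wrist',sys.argv[1]) if len(sys.argv)<3 else load(sys.argv[1]); P=pts(im); z=P[...,2]; br=im['pixels'].max(-1).astype(int)
for n,c in (('cam1',(.528,.0155)),('cam2',(.683,.0140))):
    b=(np.hypot(P[...,0]-c[0],P[...,1]-c[1])<.022)&(z>.1105)&(z<.125)
    k,l,st,_=cv2.connectedComponentsWithStats(b.astype(np.uint8)); i=1+np.argmax(st[1:,4]); q=P[l==i]; zt=np.percentile(q[:,2],70)
    v0,u0=np.nonzero(l==i); W=np.array([ray(im,a,d,zt) for a,d in zip(u0,v0)])
    far=W[np.sign(.605-c[0])*(c[0]-W[:,0])>-.004]   # half away from the lobe
    h=cv2.convexHull(far[:,:2].astype(np.float32))[:,0]; h=h[np.sign(.605-c[0])*(c[0]-h[:,0])>-.002]
    A=np.c_[2*h,np.ones(len(h))]; s=np.linalg.lstsq(A,(h**2).sum(1),rcond=None)[0]; rr=np.sqrt(s[2]+s[0]**2+s[1]**2)
    disc=(np.hypot(P[...,0]-c[0],P[...,1]-c[1])<.016)
    v,u=np.nonzero(disc&(br<80)); w=np.array([ray(im,a,d,zt) for a,d in zip(u,v)])
    cc,sz,a=cv2.minAreaRect(w[:,:2].astype(np.float32)); L=cv2.fitLine(w[:,:2].astype(np.float32),cv2.DIST_HUBER,0,.01,.01).ravel()
    print(n,'ztop',zt.round(4),'circle',s[:2].round(4),rr.round(4),'slot c',np.round(cc,4),np.round(sz,4),'dir',np.degrees(np.arctan2(L[1],L[0])).round(1),len(u),'floor z',np.nanpercentile(z[v,u],[5,20,50]).round(4))
E
python3 cams.py w6
```

```text
dp [4.2, 17.4, 2.36] dr [-0.102, 0.001, -0.0] | dist cm 18.1 rows>= 4 t 20.8 q [-0.18, 0.02, 1.64, -0.0, 1.48, -0.08] p [0.4343, -0.0107, 0.304] w 0.0249 F [-0.4, 0.3, -2.1]
clock: 21.4
position: [0.6008, -0.0519, 0.2542]
ee_rot: [-0.496, -0.498, -0.503, 0.503]
contact_force: [-1.3, 0.5, -0.5]
width: 0.0246
cam1 ztop 0.1157 circle [0.523  0.0207] 0.0078 slot c [0.5283 0.0152] [0.0235 0.0044] dir 8.9 224 floor z [0.1087 0.1093 0.1099]
cam2 ztop 0.1156 circle [0.6893 0.019 ] 0.0075 slot c [0.6843 0.014 ] [0.0046 0.0235] dir 1.0 252 floor z [0.1089 0.1094 0.1098]
```

View pics/w6.png

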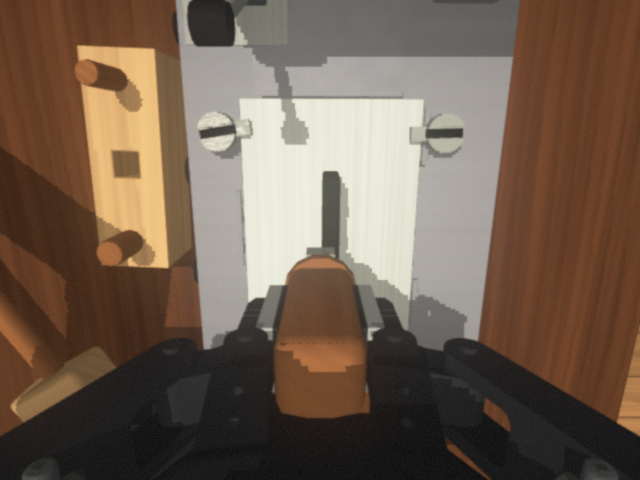

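The hole is visible at (126,163). Cam1's slot is at (217,131) and cam2's at (445,133), both clear. Next is lining up over cam1.

```bash
python3 - <<'E'
from h import *
im=load('w6'); br=im['pixels'].max(-1)
m=np.zeros((480,640),np.uint8); m[145:185,105:148]=(br[145:185,105:148]<150)
k,l,st,_=cv2.connectedComponentsWithStats(m); i=1+np.argmax(st[1:,4]); print(st[i])
v,u=np.nonzero(l==i); w=np.array([ray(im,a,d,.064) for a,d in zip(u,v)]); print('hole',[np.round(x,4) for x in cv2.minAreaRect(w[:,:2].astype(np.float32))])
go([.5283,.0152,.215],-1.4155)
E
```

```text
[113 151  27  26 635]
hole [array([ 0.4364, -0.011 ]), array([0.0206, 0.0215]), np.float64(89.9473)]
dp [4.21, -7.26, -6.67] dr [-0.157, -0.002, 0.008] | dist cm 10.7 rows>= 3 t 21.45 q [-0.2, 0.31, 1.39, -0.0, 1.45, -0.2] p [0.6011, -0.0517, 0.2565] w 0.0254 F [-0.6, -0.1, -0.8]
```

```bash
python3 -m creep '{"delta_pos":[[0,-4,-3.5],[0,-7.25,-6.65],[0,-7.25,-6.65],[4,-7.25,-6.65],[4,-7.25,-6.65],[4,-7.25,-6.65],[4,-7.25,-6.65]],"dr":[[-0.15,0,0.008],[-0.157,0,0.008],[-0.157,0,0.008],[-0.157,0,0.008],[-0.157,0,0.008],[-0.157,0,0.008],[-0.157,0,0.008]]}'; python3 g.py .5283 .0152 .205 -1.4155
```

```text
clock: 22.15
position: [0.5314, 0.0144, 0.221]
ee_rot: [0.54, 0.462, 0.535, -0.458]
contact_force: [0.2, 0.3, -0.5]
width: 0.0253
dp [1.59, -0.31, -0.13] dr [-0.0, 0.001, -0.009] | dist cm 1.6 rows>= 1 t 22.15 q [-0.1, 0.21, 1.62, 0.0, 1.3, -0.26] p [0.5314, 0.0144, 0.221] w 0.0253 F [0.2, 0.3, -0.5]
```

```bash
python3 -m creep '{"delta_pos":[[0.8,-0.3,-0.12],[1.6,-0.3,-0.12],[1.6,-0.3,-0.12],[1.6,-0.3,-0.12]],"dr":[[0,0,-0.009],[0,0,-0.009],[0,0,-0.009],[0,0,-0.009]]}'; python3 g.py .5283 .0152 .188 -1.4155; python3 - <<'E'
from h import *
s,p,r=state(); print('tip est',(p+r.apply([.0785,0,0])).round(4))
snap('scene','s3'); im=load('s3'); Rm=cv2.Rodrigues(np.array(im['rvec'],float))[0]; t=np.array(im['tvec'],float).ravel()
c=Rm@np.array([.53,.015,.14])+t; u,v=(im['intrinsics']@c/c[2])[:2].astype(int)
cv2.imwrite('pics/s3c.png',cv2.resize(im['pixels'][v-50:v+40,u-60:u+60],None,fx=6,fy=6,interpolation=cv2.INTER_CUBIC))
E
```

```text
clock: 22.55
position: [0.5272, 0.0152, 0.2026]
ee_rot: [0.536, 0.459, 0.538, -0.461]
contact_force: [0.0, -0.4, -1.5]
width: 0.0252
dp [1.46, 0.11, 0.02] dr [-0.0, 0.0, 0.004] | dist cm 1.5 rows>= 1 t 22.55 q [-0.1, 0.22, 1.65, -0.0, 1.27, -0.26] p [0.5272, 0.0152, 0.2026] w 0.0252 F [0.0, -0.4, -1.5]
tip est [0.5269 0.0152 0.1241]
```

View pics/s3c.png

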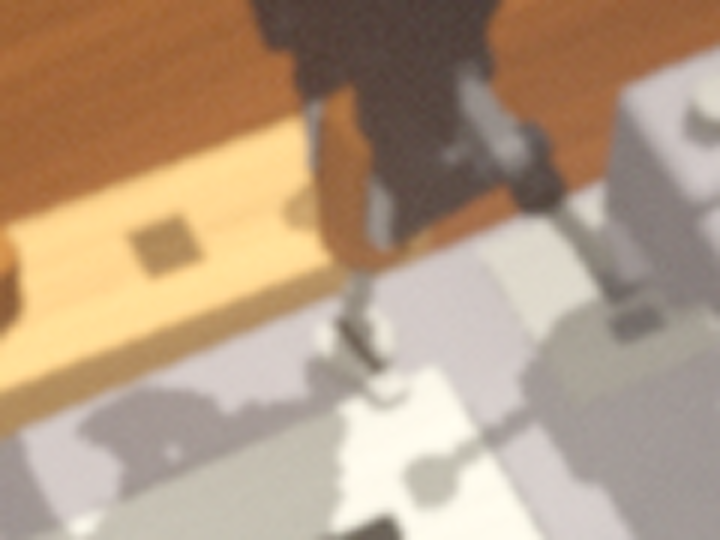

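The driver's blade is right above cam1's slot at (355,335) and lined up with it. I'll lower it in.

```bash
python3 -m creep '{"delta_pos":[[0.4,0.1,0],[0.8,0.1,0],[1.0,0.1,0],[1.2,0.1,0],[1.3,0.1,0],[1.3,0.1,0]],"dr":[[0,0,0],[0,0,0],[0,0,0],[0,0,0],[0,0,0],[0,0,0]]}'
```

```text
clock: 23.2
position: [0.5282, 0.0154, 0.1898]
ee_rot: [0.537, 0.459, 0.538, -0.461]
contact_force: [0.7, 0.0, -0.2]
width: 0.0251
```

```bash
python3 -m creep '{"delta_pos":[[0.1,0,0],[0.1,0,0],[0.1,0,0],[0.1,0,0],[0.1,0,0],[0.1,0,0],[0.1,0,0],[0.1,0,0]],"dr":[[-0.1,0,0],[-0.2,0,0],[-0.3,0,0],[-0.4,0,0],[-0.5,0,0],[-0.6,0,0],[-0.7,0,0],[-0.7,0,0]]}'; python3 -m creep '{"delta_pos":[[0,0,0],[0,0,0],[0,0,0],[0,0,0],[0,0,0],[0,0,0],[0,0,0],[0,0,0]],"dr":[[-0.1,0,0],[-0.2,0,0],[-0.3,0,0],[-0.4,0,0],[-0.5,0,0],[-0.6,0,0],[-0.7,0,0],[-0.7,0,0]]}'; python3 g.py .5283 .0152 .188 -0.0155; python3 -c "
from h import *
print(manip.get_state()['moment'])"
```

```text
clock: 24.0
position: [0.5284, 0.0154, 0.189]
ee_rot: [0.662, 0.247, 0.663, -0.249]
contact_force: [0.1, -0.6, -0.4]
width: 0.0248
clock: 24.8
position: [0.5279, 0.0158, 0.189]
ee_rot: [0.706, 0.006, 0.708, -0.007]
contact_force: [-1.9, 0.5, -0.8]
width: 0.0245
dp [0.1, -0.05, 0.04] dr [-0.003, -0.004, 0.0] | dist cm 0.1 rows>= 1 t 24.8 q [-0.1, 0.24, 1.67, -0.0, 1.24, -1.65] p [0.5279, 0.0158, 0.189] w 0.0245 F [-1.9, 0.5, -0.8]
[ 0.1711881   0.26492883 -0.07334079]
```

```bash
python3 -m creep '{"delta_pos":[[0,0,0],[0,0,0],[0,0,0]],"dr":[[-0.1,0,0],[-0.18,0,0],[-0.18,0,0]]}'; python3 -c "
from h import *
print(manip.get_state()['moment'])";  python3 -m creep '{"delta_pos":[[-1,0,0],[-2,0,0],[-4,0,0],[-7,0,0],[-7,0,0]],"dr":[[0.05,0,0],[0.05,0,0],[0.05,0,0],[0.05,0,0],[0.05,0,0]]}'; python3 g.py .66 -.052 .262 -1.571
```

```text
clock: 25.1
position: [0.5278, 0.0158, 0.189]
ee_rot: [0.703, -0.057, 0.706, 0.057]
contact_force: [-1.0, 0.4, -0.9]
width: 0.0253
[ 0.26404159  0.4170195  -0.09712799]
clock: 25.6
position: [0.5314, 0.0151, 0.2634]
ee_rot: [0.708, -0.041, 0.704, 0.039]
contact_force: [0.7, -0.3, -0.3]
width: 0.0248
dp [0.25, -8.12, 12.02] dr [1.684, 0.008, -0.003] | dist cm 14.5 rows>= 12 t 25.6 q [-0.1, 0.19, 1.54, -0.0, 1.4, -1.78] p [0.5314, 0.0151, 0.2634] w 0.0248 F [0.7, -0.3, -0.3]
```

```bash
python3 -m creep '{"delta_pos":[[0.2,-6,6],[0.2,-7.5,6.5],[0.2,-7.5,6.5],[0.2,-7.5,6.5],[0.2,-7.5,6.5],[0.2,-7.5,6.5],[0.2,-7.5,6.5],[0.2,-7.5,6.5],[0.2,-7.5,6.5],[0.2,-7.5,6.5]],"dr":[[1.68,0,0],[1.68,0,0],[1.68,0,0],[1.68,0,0],[1.68,0,0],[1.68,0,0],[1.68,0,0],[1.68,0,0],[1.68,0,0],[1.68,0,0]]}';python3 -m creep '{"delta_pos":[[0,0,0],[0,0,0],[0,0,0]],"dr":[[0.15,0,0],[0.2,0,0],[0.2,0,0]]}'; python3 cams.py w7;python3 g.py .6843 .014 .215 -1.5533
```

```text
clock: 26.6
position: [0.6014, -0.0517, 0.2559]
ee_rot: [0.542, 0.453, 0.543, -0.455]
contact_force: [0.1, -0.2, -0.5]
width: 0.0248
clock: 26.9
position: [0.6014, -0.0517, 0.256]
ee_rot: [-0.495, -0.503, -0.497, 0.505]
contact_force: [0.2, 0.0, -1.0]
width: 0.0251
cam1 ztop 0.1156 circle [0.5248 0.0151] 0.0114 slot c [0.5276 0.015 ] [0.0236 0.0038] dir 81.2 192 floor z [0.1086 0.1092 0.1098]
cam2 ztop 0.1157 circle [0.69  0.021] 0.0066 slot c [0.6841 0.0138] [0.0235 0.0049] dir 0.3 247 floor z [0.1085 0.1091 0.1098]
dp [4.08, 8.2, -6.69] dr [-0.032, 0.001, 0.004] | dist cm 11.3 rows>= 3 t 26.95 q [-0.2, 0.31, 1.4, -0.0, 1.44, -0.18] p [0.6014, -0.0516, 0.2562] w 0.0248 F [0.6, 0.2, -1.3]
```

View pics/w7.png

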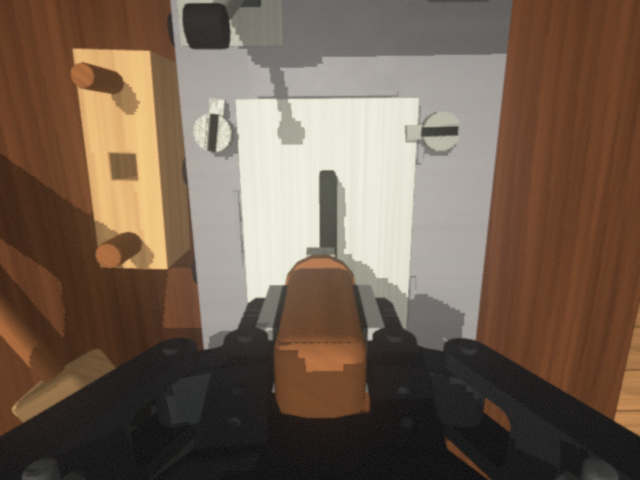

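Cam1 has turned clear: the slot at (213,132) is now at 81° and its lobe points left, off the cover. Cam2 at (440,131) is next.

```bash
python3 -m creep '{"delta_pos":[[0,4,-3.5],[0,8.2,-6.7],[0,8.2,-6.7],[4,8.2,-6.7],[4,8.2,-6.7],[4,8.2,-6.7],[4,8.2,-6.7]],"dr":[[-0.025,0,0.004],[-0.025,0,0.004],[-0.025,0,0.004],[-0.025,0,0.004],[-0.025,0,0.004],[-0.025,0,0.004],[-0.025,0,0.004]]}'; python3 g.py .6842 .0139 .205 -1.56
```

```text
clock: 27.65
position: [0.6851, 0.0136, 0.2183]
ee_rot: [0.504, 0.498, 0.501, -0.497]
contact_force: [0.2, 0.8, -1.6]
width: 0.0251
dp [1.33, -0.09, -0.03] dr [-0.001, 0.001, -0.004] | dist cm 1.3 rows>= 1 t 27.65 q [-0.08, 0.45, 1.27, -0.0, 1.42, -0.09] p [0.6851, 0.0136, 0.2183] w 0.0251 F [0.2, 0.8, -1.6]
```

```bash
python3 -m creep '{"delta_pos":[[0.7,-0.08,-0.03],[1.3,-0.08,-0.03],[1.3,-0.08,-0.03],[1.3,-0.08,-0.03]],"dr":[[0,0,-0.003],[0,0,-0.003],[0,0,-0.003],[0,0,-0.003]]}'; python3 g.py .6842 .0139 .189 -1.56; python3 -c "
from h import *
s,p,r=state(); print('tip est',(p+r.apply([.0785,0,0])).round(4))"
```

```text
clock: 28.05
position: [0.6835, 0.0143, 0.2034]
ee_rot: [0.502, 0.497, 0.503, -0.498]
contact_force: [-0.6, 0.3, -1.3]
width: 0.0247
dp [1.44, 0.07, 0.04] dr [-0.001, 0.001, 0.002] | dist cm 1.4 rows>= 1 t 28.05 q [-0.08, 0.46, 1.29, -0.0, 1.39, -0.09] p [0.6835, 0.0143, 0.2034] w 0.0247 F [-0.6, 0.3, -1.3]
tip est [0.6834 0.0142 0.1249]
```

```bash
python3 -m creep '{"delta_pos":[[0.4,0.05,0],[0.8,0.05,0],[1.0,0.05,0],[1.2,0.05,0],[1.4,0.05,0],[1.4,0.05,0]],"dr":[[0,0,0],[0,0,0],[0,0,0],[0,0,0],[0,0,0],[0,0,0]]}'
```

```text
clock: 28.65
position: [0.684, 0.0144, 0.1891]
ee_rot: [0.502, 0.497, 0.503, -0.498]
contact_force: [0.6, 0.4, -1.5]
width: 0.0247
```

```bash
python3 -m creep '{"delta_pos":[[0,0,0],[0,0,0],[0,0,0],[0,0,0],[0,0,0],[0,0,0],[0,0,0],[0,0,0],[0,0,0]],"dr":[[-0.1,0,0],[-0.2,0,0],[-0.3,0,0],[-0.4,0,0],[-0.5,0,0],[-0.6,0,0],[-0.7,0,0],[-0.8,0,0],[-0.8,0,0]]}'; python3 -m creep '{"delta_pos":[[0,0,0],[0,0,0],[0,0,0],[0,0,0],[0,0,0],[0,0,0],[0,0,0],[0,0,0],[0,0,0]],"dr":[[-0.1,0,0],[-0.2,0,0],[-0.3,0,0],[-0.4,0,0],[-0.5,0,0],[-0.6,0,0],[-0.7,0,0],[-0.8,0,0],[-0.8,0,0]]}'; python3 -c "
from h import *
print(manip.get_state()['moment'])"; python3 -m creep '{"delta_pos":[[0,0,0],[0,0,0]],"dr":[[-0.1,0,0],[-0.1,0,0]]}'; python3 -c "
from h import *
print(manip.get_state()['moment'])"
```

```text
clock: 29.55
position: [0.6846, 0.0131, 0.1896]
ee_rot: [0.657, 0.261, 0.656, -0.264]
contact_force: [1.7, -3.3, -2.4]
width: 0.0249
clock: 30.45
position: [0.6852, 0.0126, 0.1896]
ee_rot: [0.707, -0.015, 0.707, 0.011]
contact_force: [1.8, -5.0, -2.9]
width: 0.0249
[-1.15501336 -0.54075401 -0.0652257 ]
clock: 30.65
position: [0.6853, 0.0126, 0.1897]
ee_rot: [0.706, -0.05, 0.705, 0.047]
contact_force: [2.9, -5.2, -2.0]
width: 0.0248
[-1.25605684 -0.56694513 -0.00471465]
```

```bash
python3 -m creep '{"delta_pos":[[-1,0,0],[-2,0,0],[-4,0,0],[-7,0,0],[-7,0,0]],"dr":[[0.05,0,0],[0.05,0,0],[0.05,0,0],[0.05,0,0],[0.05,0,0]]}'; python3 g.py .602 -.052 .26 -1.571
```

```text
clock: 31.15
position: [0.6863, 0.0152, 0.265]
ee_rot: [0.709, -0.032, 0.704, 0.031]
contact_force: [0.8, -0.2, -1.3]
width: 0.025
dp [0.44, -5.95, -8.99] dr [1.66, 0.006, -0.005] | dist cm 10.8 rows>= 12 t 31.15 q [-0.08, 0.43, 1.19, 0.0, 1.52, -1.74] p [0.6863, 0.0152, 0.265] w 0.025 F [0.8, -0.2, -1.3]
```

```bash
python3 -m creep '{"delta_pos":[[0,-6,-5],[0.4,-6,-9],[0.4,-6,-9],[0.4,-6,-9],[0.4,-6,-9],[0.4,-6,-9],[0.4,-6,-9],[0.4,-6,-9],[0.4,-6,-9],[0.4,-6,-9]],"dr":[[1.66,0,0],[1.66,0,0],[1.66,0,0],[1.66,0,0],[1.66,0,0],[1.66,0,0],[1.66,0,0],[1.66,0,0],[1.66,0,0],[1.66,0,0]]}';python3 -m creep '{"delta_pos":[[0,0,0],[0,0,0],[0,0,0]],"dr":[[0.15,0,0],[0.16,0,0],[0.16,0,0]]}'; python3 cams.py w8; python3 - <<'E'
from h import *
im=load('w8'); P=pts(im); z=P[...,2]; br=im['pixels'].max(-1)
for n,c in (('cam1',(.528,.0155)),('cam2',(.6843,.0140))):   # lobe = z .106-.112 outside head radius
    d=np.hypot(P[...,0]-c[0],P[...,1]-c[1]); q=P[(d>.0145)&(d<.022)&(z>.1085)&(z<.118)]; print(n,len(q),np.median(q,0).round(4),np.degrees(np.arctan2(*(np.median(q,0)[[1,0]]-np.array(c)[::-1]))).round(1))
cv=cv2.connectedComponentsWithStats(((br>200)&(z>.1)&(z<.108)).astype(np.uint8)); i=1+np.argmax(cv[2][1:,4]); print(cv[2][i])
v,u=np.nonzero(cv[1]==i); 
for side,rows in (('L',np.argmin),('T',None)):
    if side=='L':
        e=[(u[v==r].min(),r) for r in range(110,240,5) if (v==r).any()]; e2=[(u[v==r].max(),r) for r in range(160,240,5) if (v==r).any()]
        for E_ in (e,e2):
            w=np.array([ray(im,a,b,.104)[:2] for a,b in E_],np.float32); L=cv2.fitLine(w,cv2.DIST_HUBER,0,.01,.01).ravel(); print('cover edge dir',np.degrees(np.arctan2(L[1],L[0])).round(2),w.mean(0).round(4))
E
```

```text
clock: 32.15
position: [0.5993, -0.0525, 0.2551]
ee_rot: [0.536, 0.46, 0.538, -0.461]
contact_force: [0.3, 0.1, -1.0]
width: 0.0248
clock: 32.45
position: [0.5996, -0.0529, 0.2553]
ee_rot: [0.5, 0.499, 0.501, -0.5]
contact_force: [-0.4, 0.3, -1.6]
width: 0.0249
cam1 ztop 0.1157 circle [0.5242 0.0146] 0.0109 slot c [0.5275 0.015 ] [0.0236 0.004 ] dir 80.9 203 floor z [0.1088 0.1093 0.1099]
cam2 ztop 0.1156 circle [0.6872 0.0134] 0.0119 slot c [0.685  0.0137] [0.0238 0.004 ] dir 78.0 206 floor z [0.1087 0.1093 0.1099]
cam1 156 [0.5299 0.0335 0.1095] 84.0
cam2 142 [ 0.6816 -0.0038  0.1096] -98.6
[  240    96   183   205 27324]
cover edge dir 89.41 [ 0.5421 -0.0167]
cover edge dir 89.49 [ 0.6703 -0.0343]
```

View pics/w8.png

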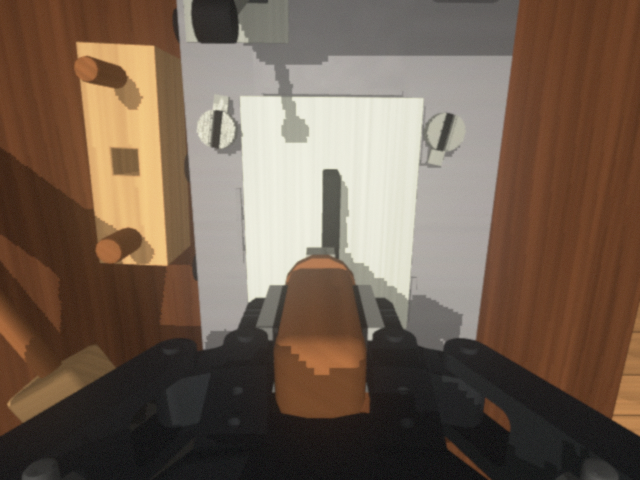

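Cam2 has turned too: the slot at (446,132) is at 78° and the lobe points off the cover. Cam1 is still at 81°. The driver goes back into its hole next.

```bash
python3 - <<'E'
from h import *
im=load('w8'); br=im['pixels'].max(-1)
m=np.zeros((480,640),np.uint8); m[143:183,103:150]=(br[143:183,103:150]<150)
k,l,st,_=cv2.connectedComponentsWithStats(m); i=1+np.argmax(st[1:,4])
v,u=np.nonzero(l==i); w=np.array([ray(im,a,d,.064) for a,d in zip(u,v)]); print('hole',[np.round(x,4) for x in cv2.minAreaRect(w[:,:2].astype(np.float32))])
go([.436,-.011,.255],-1.6)
E
python3 -m creep '{"delta_pos":[[-0.5,-4,0],[-0.5,-8,-2],[-0.5,-12,-4],[-0.5,-16.4,-4.2],[-0.5,-16.4,-4.2],[-0.5,-16.4,-4.2]],"dr":[[0.03,0,0],[0.03,0,0],[0.03,0,0],[0.03,0,0],[0.03,0,0],[0.03,0,0]]}'; python3 g.py .436 -.011 .15 -1.6
```

```text
hole [array([ 0.4364, -0.0111]), array([0.0207, 0.021 ]), np.float64(87.3507)]
dp [0.08, -16.36, -4.24] dr [0.032, 0.001, 0.002] | dist cm 16.9 rows>= 4 t 32.5 q [-0.2, 0.31, 1.4, -0.0, 1.44, -0.21] p [0.5997, -0.053, 0.2554] w 0.0245 F [0.4, -1.0, -0.6]
clock: 33.1
position: [0.4356, -0.0111, 0.2616]
ee_rot: [-0.493, -0.507, -0.492, 0.507]
contact_force: [-0.1, -0.6, -1.0]
width: 0.0248
dp [11.16, 0.04, -0.02] dr [0.001, 0.001, -0.0] | dist cm 11.2 rows>= 3 t 33.1 q [-0.18, 0.04, 1.72, -0.0, 1.38, -0.16] p [0.4356, -0.0111, 0.2616] w 0.0248 F [-0.1, -0.6, -1.0]
```

```bash
python3 -m creep '{"delta_pos":[[3,0.04,0],[6,0.04,0],[9,0.04,0],[11,0.04,0],[11,0.04,0]],"dr":[[0,0,0],[0,0,0],[0,0,0],[0,0,0],[0,0,0]]}'; python3 g.py .4362 -.011 .086 -1.6; python3 -m creep '{"delta_pos":[[1,0.05,0],[1.5,0.05,0],[2,0.05,0],[2,0.05,0]],"dr":[[0,0,0],[0,0,0],[0,0,0],[0,0,0]]}'; python3 g.py .4362 -.011 .086 -1.6
```

```text
clock: 33.6
position: [0.4355, -0.0114, 0.1484]
ee_rot: [-0.491, -0.505, -0.494, 0.509]
contact_force: [-0.3, 1.2, -0.9]
width: 0.0251
dp [6.24, 0.12, -0.04] dr [-0.0, 0.0, 0.008] | dist cm 6.2 rows>= 2 t 33.6 q [-0.19, 0.14, 1.91, -0.0, 1.1, -0.15] p [0.4355, -0.0114, 0.1484] w 0.0251 F [-0.3, 1.2, -0.9]
clock: 34.0
position: [0.4367, -0.0115, 0.1309]
ee_rot: [-0.492, -0.507, -0.493, 0.508]
contact_force: [-0.3, 0.8, -1.4]
width: 0.0251
dp [4.49, -0.04, -0.05] dr [-0.001, 0.001, 0.002] | dist cm 4.5 rows>= 1 t 34.0 q [-0.18, 0.16, 1.94, -0.0, 1.05, -0.15] p [0.4367, -0.0115, 0.1309] w 0.0251 F [-0.3, 0.8, -1.4]
```

```bash
python3 -m creep '{"delta_pos":[[1,0,0],[2,0,0],[3,0,0],[4,0,0],[4.3,0,0],[4.4,0,0],[4.4,0,0]],"dr":[[0,0,0],[0,0,0],[0,0,0],[0,0,0],[0,0,0],[0,0,0],[0,0,0]]}'; python3 -m creep '{"delta_pos":[[0.15,0,0],[0.15,0,0]],"dr":[[0,0,0],[0,0,0]]}'
```

```text
clock: 34.7
position: [0.4367, -0.0116, 0.0869]
ee_rot: [-0.492, -0.507, -0.493, 0.508]
contact_force: [-0.4, 0.1, -0.5]
width: 0.0251
clock: 34.9
position: [0.4368, -0.0116, 0.0857]
ee_rot: [-0.492, -0.507, -0.492, 0.508]
contact_force: [0.3, -0.6, -1.1]
width: 0.0251
```

```bash
python3 -m creep '{"delta_pos":[[0.05,0,0],[0.05,0,0],[0.05,0,0],[0.05,0,0],[-4,0,0],[-9,0,0],[-14,0,0],[-18,0,0],[-21,0,0],[-21,0,0]],"dr":[[0,0,0],[0,0,0],[0,0,0],[0,0,0],[0,0,0],[0,0,0],[0,0,0],[0,0,0],[0,0,0],[0,0,0]]}' 0; python3 drv.py w9; python3 g.py .606 -.053 .30 -1.571
```

```text
clock: 35.9
position: [0.4395, -0.0117, 0.3001]
ee_rot: [0.495, 0.509, 0.49, -0.506]
contact_force: [0.4, 0.7, -1.1]
width: 0.043
handle 975 c [ 0.4363 -0.0116] s [0.0263 0.0253] a 88.88 z 0.1333
block 9118 c [ 0.4358 -0.0117] s [0.1806 0.0602] a 87.55 z 0.0639
knob 1471 c [0.5563 0.0605] s [0.0231 0.0171] a 88.41 z 0.2261
dp [-0.19, 16.91, 3.65] dr [-0.03, 0.002, -0.003] | dist cm 17.3 rows>= 4 t 35.95 q [-0.18, 0.03, 1.65, -0.0, 1.46, -0.15] p [0.438, -0.0115, 0.2975] w 0.0428 F [-0.4, -0.8, -0.2]
```

The driver is back in its hole, with its handle top at z 0.1333, the same as at the start. Next I'll measure the cover handle from above.

```bash
python3 -m creep '{"delta_pos":[[0,5,1],[0,10,2],[0,15,3.6],[4,16.9,3.6],[4,16.9,3.6],[4,16.9,3.6]],"dr":[[-0.03,0,0],[-0.03,0,0],[-0.03,0,0],[-0.03,0,0],[-0.03,0,0],[-0.03,0,0]]}' 0; python3 - <<'E'
from h import *
im=snap('wrist','w10'); P=pts(im); z=P[...,2]; br=im['pixels'].max(-1)
m=(z>.136)&(z<.152)&(abs(P[...,0]-.605)<.03)&(abs(P[...,1]+.05)<.06)
k,l,st,_=cv2.connectedComponentsWithStats(m.astype(np.uint8)); i=1+np.argmax(st[1:,4]); q=P[l==i]; c,s,a=cv2.minAreaRect(q[:,:2].astype(np.float32)); print('bar',st[i],np.round(c,4),np.round(s,4),round(a,2),np.median(q[:,2]))
go([c[0],c[1],.122],-1.58)
E
```

```text
clock: 36.55
position: [0.6033, -0.0521, 0.2521]
ee_rot: [0.498, 0.498, 0.502, -0.502]
contact_force: [-0.1, 0.3, 0.9]
width: 0.0425
bar [ 317  175   19  117 2099] [ 0.6062 -0.0521] [0.0792 0.0119] 89.96 0.14357233678313452
dp [13.21, 0.32, -0.01] dr [0.009, 0.0, 0.005] | dist cm 13.2 rows>= 3 t 36.6 q [-0.2, 0.31, 1.39, -0.0, 1.44, -0.2] p [0.6036, -0.0521, 0.2541] w 0.0425 F [-0.5, 0.4, 0.5]
```

```bash
python3 -m creep '{"delta_pos":[[4,0.3,0],[8,0.3,0],[11,0.3,0],[12.5,0.3,0],[13.1,0.3,0],[13.1,0.3,0]],"dr":[[0.005,0,0.005],[0.005,0,0.005],[0.005,0,0.005],[0.005,0,0.005],[0.005,0,0.005],[0.005,0,0.005]]}'; python3 g.py .6062 -.0521 .122 -1.575; python3 -m creep '{"delta_pos":[[0,0,0],[0,0,0],[0,0,0],[0,0,0],[0,0,0],[0,0,0]],"dr":[[0,0,0],[0,0,0],[0,0,0],[0,0,0],[0,0,0],[0,0,0]]}' -1 60
```

```text
clock: 37.2
position: [0.607, -0.0523, 0.1251]
ee_rot: [0.5, 0.502, 0.498, -0.501]
contact_force: [0.1, 0.1, 0.3]
width: 0.0426
dp [0.31, -0.09, -0.02] dr [-0.001, 0.001, -0.004] | dist cm 0.3 rows>= 1 t 37.2 q [-0.2, 0.4, 1.59, -0.0, 1.15, -0.19] p [0.607, -0.0523, 0.1251] w 0.0426 F [0.1, 0.1, 0.3]
clock: 37.8
position: [0.6078, -0.0527, 0.1262]
ee_rot: [0.5, 0.502, 0.497, -0.5]
contact_force: [-1.8, 0.1, 6.1]
width: 0.0103
```

```bash
python3 -m creep '{"delta_pos":[[-0.5,0,0],[-1,0,0],[-1.5,0,0],[-2,0,0],[-2,0,0]],"dr":[[0,0,0],[0,0,0],[0,0,0],[0,0,0],[0,0,0]]}'; python3 -m creep '{"delta_pos":[[-3,0,0.3],[-6,0,1],[-9,0,2],[-11,0,4],[-11,0,7],[-11,0,7]],"dr":[[0,0,0],[0,0,0],[0,0,0],[0,0,0],[0,0,0],[0,0,0]]}'; python3 g.py .4805 -.404 .24 -1.6
```

```text
clock: 38.3
position: [0.608, -0.0526, 0.145]
ee_rot: [0.5, 0.502, 0.497, -0.5]
contact_force: [-0.5, -0.1, -4.1]
width: 0.0103
clock: 38.9
position: [0.6071, -0.1263, 0.255]
ee_rot: [-0.5, -0.502, -0.496, 0.502]
contact_force: [1.2, 0.3, -3.6]
width: 0.0106
dp [1.58, -12.45, 27.86] dr [0.021, 0.005, -0.005] | dist cm 30.6 rows>= 7 t 38.9 q [-0.32, 0.33, 1.37, -0.0, 1.44, -0.31] p [0.6071, -0.1263, 0.255] w 0.0106 F [1.2, 0.3, -3.6]
```

The cover lifts freely (about 3.5 N). I'll carry it to the mat.

```bash
python3 -m creep '{"delta_pos":[[0,-1,4],[0,-2,8],[0,-4,12],[0,-6,16],[0,-8,20],[0,-10,24],[1.5,-12.4,27.8],[1.5,-12.4,27.8],[1.5,-12.4,27.8]],"dr":[[0,0,0],[0,0,0],[0,0,0],[0.02,0,0],[0.02,0,0],[0.02,0,0],[0.02,0,0],[0.02,0,0],[0.02,0,0]]}'; python3 - <<'E'
from h import *
im=snap('top','t2'); g=im['pixels'].max(-1); cv2.imwrite('pics/t2c.png',cv2.resize(im['pixels'][150:350,360:560],(600,600)))
go([.4805,-.404,.06],-1.6)
E
```

```text
clock: 39.8
position: [0.4804, -0.3999, 0.2378]
ee_rot: [0.493, 0.508, 0.493, -0.506]
contact_force: [0.1, 0.9, -3.6]
width: 0.0102
dp [17.84, -0.11, 0.51] dr [0.003, -0.001, -0.003] | dist cm 17.9 rows>= 4 t 39.85 q [-0.81, 0.35, 1.38, 0.0, 1.41, -0.78] p [0.4813, -0.3992, 0.2385] w 0.0104 F [-0.2, 1.3, -4.3]
```

View pics/t2c.png

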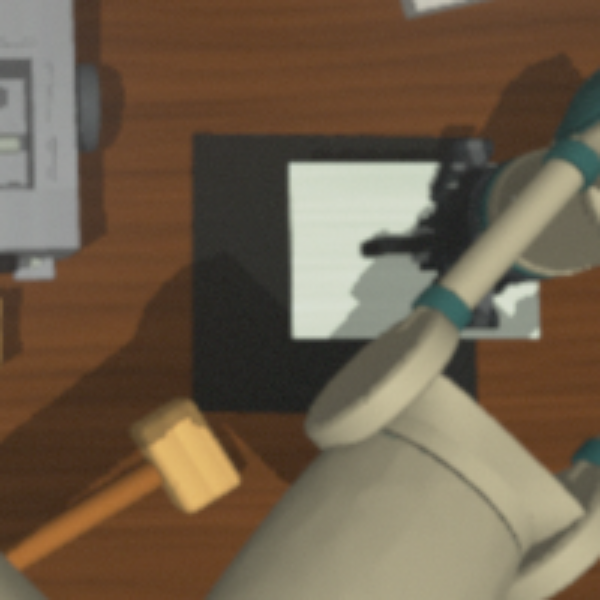

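The cover is held level over the mat; the rightward offset at (415,250) is height parallax. The mat is clear and the mallet hasn't moved. I'll lower it.

```bash
python3 -m creep '{"delta_pos":[[4,0,0.5],[8,0,0.5],[12,0,0.5],[15,0,0.5],[17,0,0.5],[18,0,0.5],[18.5,0,0.5],[18.5,0,0.5]],"dr":[[0,0,0],[0,0,0],[0,0,0],[0,0,0],[0,0,0],[0,0,0],[0,0,0],[0,0,0]]}'; python3 -m creep '{"delta_pos":[[0.5,0,0],[1,0,0],[1.5,0,0],[1.9,0,0],[2.2,0,0],[2.4,0,0],[2.4,0,0]],"dr":[[0,0,0],[0,0,0],[0,0,0],[0,0,0],[0,0,0],[0,0,0],[0,0,0]]}'
```

```text
clock: 40.65
position: [0.4826, -0.4046, 0.0546]
ee_rot: [0.495, 0.507, 0.493, -0.505]
contact_force: [1.5, -0.0, -4.0]
width: 0.0104
clock: 41.35
position: [0.4818, -0.4049, 0.0298]
ee_rot: [0.495, 0.507, 0.493, -0.506]
contact_force: [0.4, -0.2, -3.3]
width: 0.01
```

```bash
python3 -m creep '{"delta_pos":[[0.1,0,0],[0.2,0,0],[0.2,0,0]],"dr":[[0,0,0],[0,0,0],[0,0,0]]}'; python3 -m creep '{"delta_pos":[[0,0,0],[0,0,0],[0,0,0],[0,0,0],[-4,0,0],[-9,0,0],[-14,0,0],[-19,0,0],[-22,0,0],[-22,0,0]],"dr":[[0,0,0],[0,0,0],[0,0,0],[0,0,0],[0,0,0],[0,0,0],[0,0,0],[0,0,0],[0,0,0],[0,0,0]]}' 0;  python3 g.py .35 -.35 .30 -1.6
```

```text
clock: 41.65
position: [0.4821, -0.4052, 0.0292]
ee_rot: [0.495, 0.507, 0.492, -0.506]
contact_force: [-1.2, 1.2, 2.7]
width: 0.0102
clock: 42.65
position: [0.4833, -0.4068, 0.2544]
ee_rot: [0.499, 0.507, 0.488, -0.506]
contact_force: [0.9, 0.7, 0.2]
width: 0.0427
dp [-4.76, -13.41, -5.31] dr [0.004, 0.009, -0.012] | dist cm 15.2 rows>= 4 t 42.65 q [-0.81, 0.34, 1.35, 0.0, 1.43, -0.79] p [0.4833, -0.4068, 0.2544] w 0.0427 F [0.9, 0.7, 0.2]
```

```bash
python3 -m creep '{"delta_pos":[[-4,-5,-2],[-4,-9,-4],[-4,-13,-5],[-4,-18,-5],[-4,-20,-5],[-4,-20,-5],[-4,-20,-5]],"dr":[[0,0,0],[0,0,0],[0,0,0],[0,0,0],[0,0,0],[0,0,0],[0,0,0]]}'; cat > chk.py <<'E'
from h import *
im=snap('top','t3'); P=pts(im); z=P[...,2]; br=im['pixels'].max(-1).astype(int)
def rect(m,n):
    k,l,st,_=cv2.connectedComponentsWithStats(m.astype(np.uint8)); 
    if k<2: print(n,'none'); return
    i=1+np.argmax(st[1:,4]); q=P[l==i]; c,s,a=cv2.minAreaRect(q[:,:2].astype(np.float32)); print(n,st[i,4],np.round(c,4),np.round(s,4),round(a,2),'z',np.nanpercentile(q[:,2],[5,50,95]).round(4))
near=lambda x,y,d:(abs(P[...,0]-x)<d)&(abs(P[...,1]-y)<d)
rect(near(.48,-.404,.15)&(br>170)&(z<.03),'cover'); rect(near(.48,-.404,.06)&(z>.033)&(z<.06),'bar')
rect(near(.48,.375,.12)&(z>.042),'guide top'); rect(near(.48,.375,.12)&(z>.01)&(z<.03)&(br>150),'guide foot'); rect(near(.48,.375,.15)&(z>.016)&(z<.034)&(br<150),'rest upright')
rect(near(.436,-.011,.03)&(z>.11),'driver'); rect(near(.556,.06,.03)&(z>.205)&(br<80),'knob')
snap('scene','s4'); print(manip.get_state()['clock'])
E
python3 chk.py
```

```text
clock: 43.35
position: [0.2826, -0.3497, 0.2871]
ee_rot: [0.495, 0.507, 0.492, -0.506]
contact_force: [-0.1, -0.7, -1.2]
width: 0.0428
cover 3106 [ 0.4831 -0.4051] [0.1814 0.1295] 88.45 z [0.0025 0.0068 0.011 ]
bar 159 [ 0.4816 -0.4056] [0.0801 0.0113] 88.59 z [0.0422 0.0462 0.0506]
guide top 108 [0.4806 0.3728] [0.0108 0.059 ] 76.57 z [0.0432 0.0522 0.0567]
guide foot 171 [0.4874 0.4043] [0.0294 0.0602] 80.11 z [0.0104 0.0127 0.0172]
rest upright 300 [0.481  0.3656] [0.0086 0.258 ] 77.47 z [0.0172 0.0235 0.03  ]
driver 115 [ 0.4364 -0.0124] [0.0241 0.0263] 88.54 z [0.1263 0.1325 0.1358]
knob 41 [0.5571 0.0567] [0.014  0.0134] 86.0 z [0.2228 0.228  0.2304]
43.45
```

View pics/t3.png

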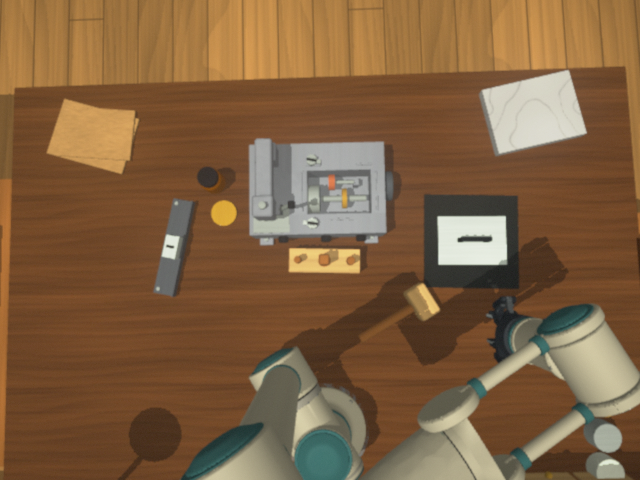

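The top view shows the cover centred on the mat with its handle up at (473,240), the guide in the rest at (171,246), the driver upright at (325,258) and the bystanders in place. One last pixel comparison with the earlier pictures before handing in.

```bash
python3 - <<'E'
from h import *
a=load('s1')['pixels'].astype(int); b=load('s4')['pixels'].astype(int)
im=load('s4'); Rm=cv2.Rodrigues(np.array(im['rvec'],float))[0]; t=np.array(im['tvec'],float).ravel()
for n,p in [('guide',(.48,.385,.03)),('template',(.554,.28,.0)),('jar',(.64,.31,.05))]:
    c=Rm@np.array(p)+t; u,v=(im['intrinsics']@c/c[2])[:2].astype(int)
    s=np.s_[v-22:v+22,u-22:u+22]; d=abs(a[s]-b[s]).max(-1); (dx,dy),resp=cv2.phaseCorrelate(a[s].mean(-1),b[s].mean(-1)); print(n,(u,v),'median diff',np.median(d),'frac>40',(d>40).mean().round(3),'shift px',round(dx,2),round(dy,2))
t0=load('top0')['pixels'].astype(int); t3=load('t3')['pixels'].astype(int)
d=abs(t0-t3).max(-1); print('mallet head',(d[280:325,400:442]>60).mean().round(3))
print(manip.get_state()['contact_force'], manip.get_state()['qd'].round(3))
E
```

```text
guide (np.int64(479), np.int64(177)) median diff 4.0 frac>40 0.0 shift px 0.43 0.48
template (np.int64(456), np.int64(226)) median diff 5.0 frac>40 0.009 shift px 0.33 0.57
jar (np.int64(495), np.int64(239)) median diff 4.0 frac>40 0.0 shift px 0.41 0.53
mallet head 0.233
[-0.41117857 -0.39484845  1.71006916] [ 0.008  0.008 -0.005 -0.003  0.003 -0.003]
```

```bash
python3 -c "
from rig import manip
print(manip.sign_off())"
```

```text
the job is handed in; nothing more can be done
None
```

I handed the job in with every step done on what I could find, but I found only two cams, not three. Sign-off gave no verdict, and the run ended at about 43 s of the 210 s.

**What I did:**
- Nested the one guide that was present in the angle rest, seating it against the upright by feel.
- Raised the lift lever by its knob.
- Turned the front-left and rear cams anticlockwise with the screwdriver and put it back in its hole.
- Lifted the cover off and laid it on the mat.

**Last checks:**

| Item | Reading | Requirement |
|---|---|---|
| Guide | square to the rest within about 0.02 rad; top 50 mm above the rest's floor; about 0.5 mm off the upright; no shift since nesting | flush, foot flat |
| Lever | about 1.16 rad, from the knob's position | over 1.0 rad |
| Front-left cam | about 1.42 rad from the slot angle, measured from the machine's axis; turned 1.26 rad from where it started | over 1.2 rad |
| Rear cam | about 1.37 rad from the slot angle | over 1.2 rad |
| Cover | about 2 mm from the mat's centre, flat, handle up | within 50 mm |
| Driver | standing in its hole, handle top at the same height as at the start | upright in the hole |

The template and jar showed no movement between pictures. The mallet looked unmoved by eye; its numeric picture comparison differed, probably because of the arm's shadow.

**What disagreed:**
- **Missing cam:** no cam shows at the front right in any view or in the depth data, so I turned no cam0. If it does exist, step 1 was not met.
- **Rear cam position:** the rear cam sat left of the middle of the cover's rear edge, so it doesn't quite match the description.
- **Front-left cam margin:** if its zero was where it started rather than the machine's axis, it clears 1.2 rad by only 0.06.

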